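# Refit the sprung roller of a tube roller mixer

## Task

Put the loose roller from the V-block stand back into the empty front bay of the tube roller mixer: push its long slim sprung pin into the small cup until the short thick pin at its other end clears the opposite end plate, then lower that pin and ease it slowly, at no more than about 2 cm per second, into the large cup until it is fully home and the roller lies level between the cups, and let go. Be gentle: the spring needs only about 12 N, so never force the roller against the mixer nor let go before the pin is felt to be home, or the spring will slam it. Leave the bottle, the beaker and the syringe where they are.

Things in the scene. Friction and masses are not known exactly. Their poses are not given: they have to be found in the camera images.
- roller: The loose roller: black rubber cylinder, diameter 34 mm, length 150 mm, about 0.3 kg, an aluminium band at each end, a steel pin standing out of each end face. Origin on its axis at mid length of the cylinder; its y axis runs along the roller to the sprung slim pin (x and z may be rolled about it). Starts level on the stand; grip it across the middle.
- slim_tip (a point): Tip of the sprung slim pin at the roller's +y end: diameter 10 mm, last 3 mm tapering to 6 mm, standing out 34 mm (tip 109 mm from the roller's origin). It can be pushed in 19 mm along the axis against a spring: 3 N to start it, 0.5 N more per mm, 12.5 N at its solid stop.
- stub_tip (a point): Tip of the fixed thick pin at the roller's -y end: diameter 14 mm, last 3 mm tapering to 9 mm, standing out 18 mm; the tip is on the roller's axis, 93 mm from the roller's origin.
- mixer: Tube roller mixer, fixed: white case 207 x 285 mm, deck 46 mm above the bench, two end plates 20 mm thick, tops 106 mm above the bench, inner faces 177 mm apart. The front bay, nearest the robot, is empty; two rollers lie behind it, the next axis 66 mm away (+x). Origin on the bench below the middle of the empty bay, whose roller axis is parallel to y, 90 mm above the bench.
- small_cup (a point): Centre of the floor of the small cup: a blind round hole in the inner face of the +y end plate, bore 13 mm, 9 mm deep (mouth towards the mixer's -y), its axis 90 mm above the bench and 16 mm below the plate's top. It takes the slim sprung pin.
- large_cup (a point): Centre of the mouth of the large cup, in the inner face of the -y end plate (the gearbox end), bore 17 mm, axis 16 mm below the plate's top. It takes the thick pin. In its floor sits a brass wear button, set 4 to 14 mm deep, unmeasured: it must be felt. With both pins home the spring is pressed in 12 to 2 mm; the thick pin clears this plate at 16 mm (11 N).
- stand: Aluminium stand fixed to the bench, 85 x 130 mm, with two V-blocks 104 mm apart that carry the roller near its ends, its axis 52 mm above the bench; the middle 90 mm of the roller is free for fingers. Origin on the bench below its centre; its y axis lies along the roller.
- reagent: Bystander: glass bottle with a blue cap, diameter 70 mm, 150 mm tall, standing; origin at the centre of its underside.
- beaker: Bystander: empty glass beaker, diameter 72 mm, 90 mm tall, standing; origin at the centre of its underside.
- syringe: Bystander: clear plastic syringe, 165 mm long, 24 mm diameter, lying on the bench; origin on the bench under the middle of its barrel, x axis towards its nozzle.

How it is judged:
By the outcome, as a careful person would: the job done as asked, in the order asked, and still so for the second after the job is handed in, with the robot touching nothing.
It also fails if it takes over 72 s, if anything falls off the work surface, if the arm or the gripper's body presses on something with over 40 N, if the wrist force passes 120 N, or if a joint passes its speed limit or range.

## Robot

A 6-joint arm with a two-finger parallel gripper is mounted at the origin on the work surface. World frame = base frame: x ahead of the robot, y to its left, z up, the work surface at z = 0. Lengths are in m, angles in rad, forces in N, time in s.
With the tool pointing down it reaches from about 0.225 to 0.875 m from the base axis. Payload 3.4 kg.
Tool frame: the origin (TCP) lies at the very end of the fingers, on their centre line; the grasp point (between the pads) lies manip.pinch_z behind it (manip.pinch_z is the distance from the TCP to the grasp point, in m); z points along the fingers, y is the direction in which the jaws open and shut (so a half turn about z gives the same grasp; the last joint's range is limited). The gripper opens to 85 mm and grips with 20 to 120 N. Pads are 22 mm wide; open, the fingers measure 114 mm over their backs; the gripper's body (76 mm by 85 mm) begins 54 mm behind the grasp point. The pads swing forward as they close: fully open they stand 13 mm farther back than shut.
Start: joints at [1.097, 0.276, 1.505, -0, 1.361, -0.121], TCP at [0.199, 0.54, 0.231] pointing down, gripper open.
Joint ranges: [-2.89, 2.89], [-0.75, 2.08], [0.22, 2.7], [-1.18, 4.32], [0.11, 2.71], [-2.7, 2.7]. Speed limits (rad/s): [2.57, 2.57, 3.14, 3.14, 3.14, 3.14].

## Interface

Orientations are given as a unit quaternion [w, x, y, z].
In Python, from rig import manip, imaging, workorder gives the robot as it stands.
- The arm moves only by the tool apply_moves, never from a script. Its argument "moves" is one flat list of numbers, 7 for each row, row after row: the finger opening in m, from 0 to 0.0854, then the shift along the tool's x, y, z in m, then the turn, a rotation vector about the tool's x, y, z in rad. In form: [jaw, tx, ty, tz, rx, ry, rz, jaw, tx, ty, tz, rx, ry, rz, ...]. A call has exactly 8 rows; each row shifts and turns the pose as measured when the row begins, along the tool's axes as they then stand; what a row does not reach is not made up. A row lasts 1/12 s, in which the tool goes at most 41.7 mm and 7.16 degrees, less where a joint would pass 70% of its speed; a pose out of reach is approached as far as the arm can. A call with a gripper value outside its range is refused whole. The fingers move at their own pace and stop on an object; "newtons" is the grip in N (left out, the last holds). Time passes only in rows, so rows that do not move let the fingers close, or fill a call up. It gives the time, the measured TCP pose, the force and the opening at its end, in the units of the state.
- manip.get_state(): the state, without advancing time (a new reading comes with each control period).
- imaging.get_image(name): name is "side" or "top" or "wrist"; returns a dict with "image" (384x512x3 uint8, red, green, blue), "range_z" (384x512 float32, m along the optical axis (not along the pixel's ray), 0 where there is no reading), "fx", "fy", "cx", "cy" (pixels), "k1" (the pictures are not rectified: a ray, as slopes to the right and down, at radius r is drawn at 1 + k1 r^2 times it, then the intrinsics apply), "R" (3x3) and "t" (3): a world point X has camera coordinates R X + t. Camera axes: x right, y down, z forward; pixel columns grow to the right and rows downward; lengths in m; the calibration is good to about 2 mm. A picture is of the moment at which its call begins.
- workorder.sign_off(): hands the job in, once; it reports no verdict.
The state is a dict: "clock": time; "qpos": joint angles; "qd": joint speeds; "effort": joint torques, N m; "position": TCP position; "ee_rot": TCP orientation; "contact_force": force on the tool from outside, world axes, zero at the start; "moment": the same for the moment, N m; "width": finger opening in m.
Only numpy, scipy, OpenCV 4.12 (cv2) and the standard library are available. Lean on these libraries where they do the work, as an engineer would, in place of code of your own. Each camera call takes 0.05 s, during which the arm holds its last target.

## Working session

There is one attempt and no reset: what is moved stays moved. The work goes in short steps, Python scripts to look and compute and a tool call to move; the robot and the scene stay as the last step left them, time stands still between calls to the robot, and variables do not carry over. Pictures are saved under pics/ and viewed, and the job is handed in when it is done.

Besides the shell and the picture viewer there is one more tool, called as a command line: name --argument value ..., lists and objects as JSON in quotes. apply_moves: Moves the arm, as the interface text tells. Its arguments: {"type":"object","properties":{"moves":{"type":"array"},"newtons":{"type":"number"}},"required":["moves"]}

```bash
ls; mkdir -p pics; python3 - <<'E'
from rig import manip, imaging, workorder
import cv2,numpy as np
print(manip.get_state()); print(manip.pinch_z)
for n in ["side","top"]:
    d=imaging.get_image(n); cv2.imwrite(f"pics/{n}0.png",d["image"][:,:,::-1])
    np.savez(f"pics/{n}0.npz",**d)
    print(n,{k:np.round(v,4).tolist() if k not in("image","range_z") else None for k,v in d.items()})
E
```

```text
pics
{'clock': 0.0, 'qpos': array([ 1.09699454e+00,  2.76606056e-01,  1.50613506e+00,  5.35776629e-06,
        1.36066638e+00, -1.20989881e-01]), 'qd': array([ 1.74570881e-04,  7.33203282e-05,  1.07900601e-04, -1.80956543e-04,
        4.65933424e-04,  4.57005747e-04]), 'effort': array([-1.29291358e-03, -4.16782057e+01, -2.45804733e+01, -2.54644619e-04,
        1.10274649e-02, -2.38578275e-05]), 'position': array([0.19844477, 0.53912079, 0.23043261]), 'ee_rot': array([-2.68407594e-04,  1.75492923e-01,  9.84480274e-01, -8.66821280e-04]), 'contact_force': array([ 0.55185764, -0.13305171, -1.21455102]), 'moment': array([-0.05118171, -0.00367058,  0.00940853]), 'width': 0.08540342985857396}
0.0187
side {'image': None, 'range_z': None, 'fx': 430.9728, 'fy': 430.9728, 'cx': 250.7006, 'cy': 192.3318, 'k1': -0.0408, 'R': [[0.8185, -0.5745, -0.0059], [-0.3698, -0.5189, -0.7707], [0.4397, 0.633, -0.6372]], 't': [-0.4032, 0.3118, 0.8064]}
top {'image': None, 'range_z': None, 'fx': 353.8965, 'fy': 353.8965, 'cx': 250.6965, 'cy': 188.5417, 'k1': 0.0274, 'R': [[0.1524, -0.9883, -0.0015], [-0.9671, -0.1488, -0.2065], [0.2039, 0.0329, -0.9784]], 't': [0.0017, 0.5519, 0.773]}
```

View pics/side0.png

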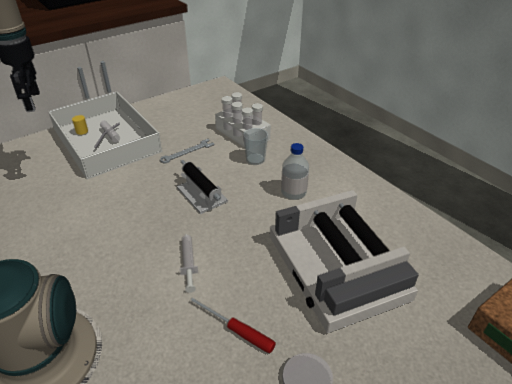

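View pics/top0.png

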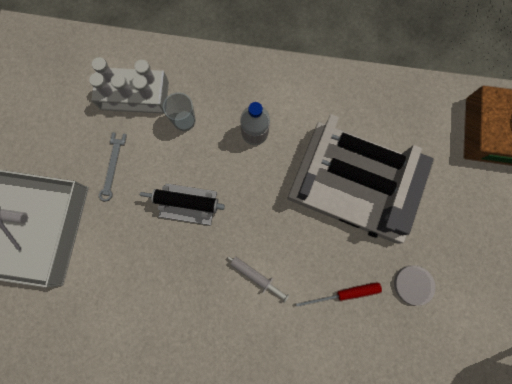

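```bash
cat > h.py <<'E'
import numpy as np,cv2
from rig import manip, imaging, workorder
from scipy.spatial.transform import Rotation as Ro
def load(f): return dict(np.load(f))
def grab(n,f):
    d=imaging.get_image(n); np.savez(f"pics/{f}.npz",**d); cv2.imwrite(f"pics/{f}.png",d["image"][:,:,::-1]); return d
def K(d): return np.array([[d["fx"],0,d["cx"]],[0,d["fy"],d["cy"]],[0,0,1.]])
def dist(d): return np.array([float(d["k1"]),0,0,0,0])
def slopes(d,uv): return cv2.undistortPoints(np.array(uv,float).reshape(-1,1,2),K(d),dist(d)).reshape(-1,2)
def ray(d,uv):
    s=slopes(d,uv); v=np.c_[s,np.ones(len(s))]@d["R"]; c=-d["R"].T@d["t"]; return c,v
def onz(d,uv,z):
    c,v=ray(d,uv); k=(z-c[2])/v[:,2]; return c+v*np.reshape(k,(-1,1))
def cloud(d):
    h,w=d["range_z"].shape; u,v=np.meshgrid(np.arange(w),np.arange(h))
    s=slopes(d,np.c_[u.ravel(),v.ravel()]); z=d["range_z"].ravel()
    P=np.c_[s*z[:,None],z]; W=(P-d["t"])@d["R"]; W[z==0]=np.nan; return W.reshape(h,w,3)
def proj(d,X):
    r,_=cv2.Rodrigues(np.array(d["R"])); return cv2.projectPoints(np.array(X,float).reshape(-1,1,3),r,np.array(d["t"],float),K(d),dist(d))[0].reshape(-1,2)
def Rt(s=None):
    s=s or manip.get_state(); q=s["ee_rot"]; return Ro.from_quat([q[1],q[2],q[3],q[0]])
def crop(d,x0,x1,y0,y1,f,k):
    cv2.imwrite(f"pics/{f}.png",cv2.resize(d["image"][y0:y1,x0:x1,::-1],None,fx=k,fy=k,interpolation=cv2.INTER_CUBIC))
E
python3 - <<'E'
from h import *
d=load("pics/top0.npz"); s=load("pics/side0.npz")
crop(d,285,445,110,250,"tm",5); crop(d,130,240,170,240,"tr",7)
crop(s,260,420,180,330,"sm",4); crop(s,165,240,150,220,"sr",8)
W=cloud(d)
for n,D in(("top",d),("side",s)):
    W=cloud(D); img=D["image"].astype(int); z=W[...,2]
    print(n,"bench z",np.nanmedian(z[300:330,100:200]) if n=="top" else np.nanmedian(z[300:380,150:190]))
    dark=(img.max(2)<45)
    print(W[201,185] if n=="top" else W[180,202])
E
```

```text
top bench z -8.168690816867322e-05
[0.49124429 0.23027651 0.06713602]
side bench z -0.0001039751597885002
[0.48852492 0.21226397 0.06853133]
```

View pics/tm.png

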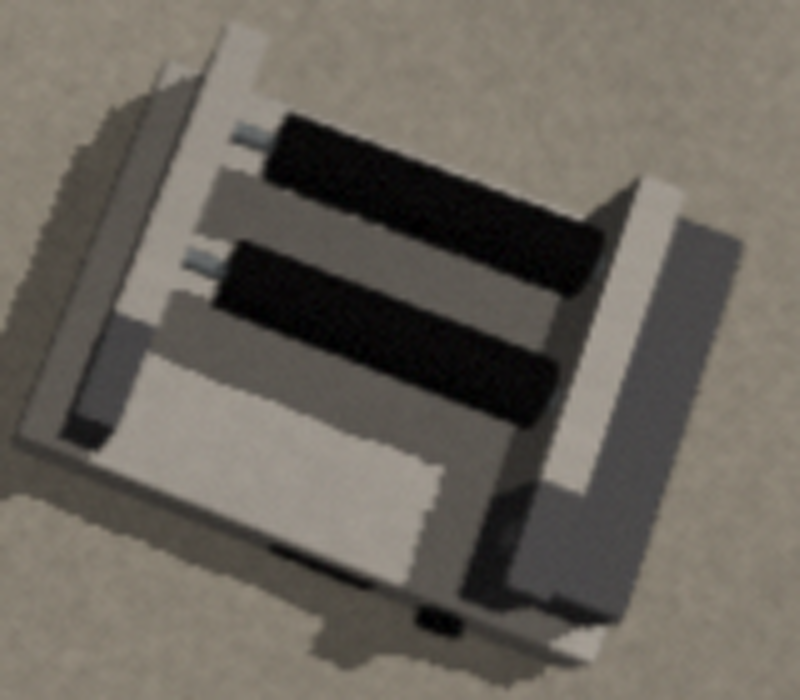

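View pics/tr.png

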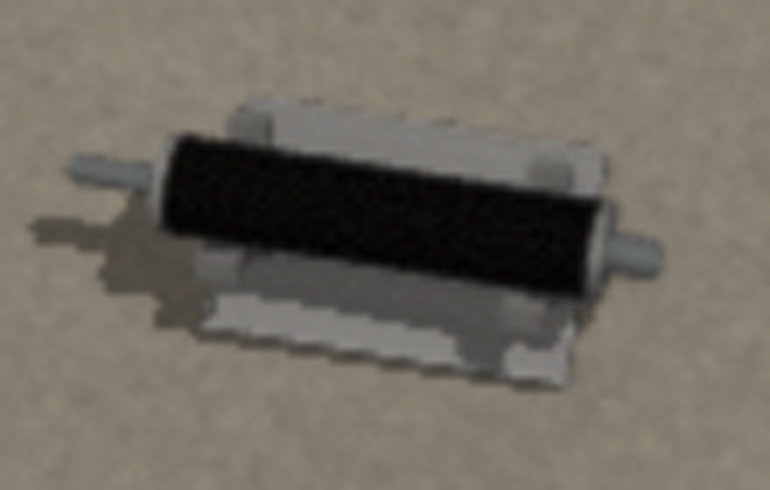

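View pics/sm.png

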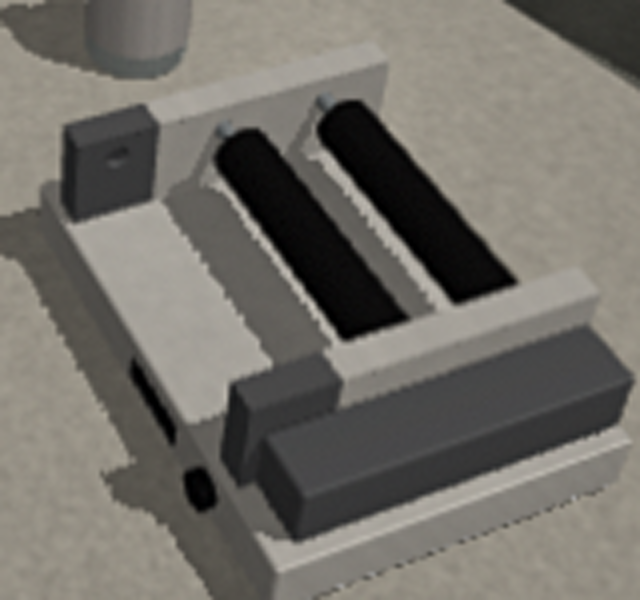

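View pics/sr.png

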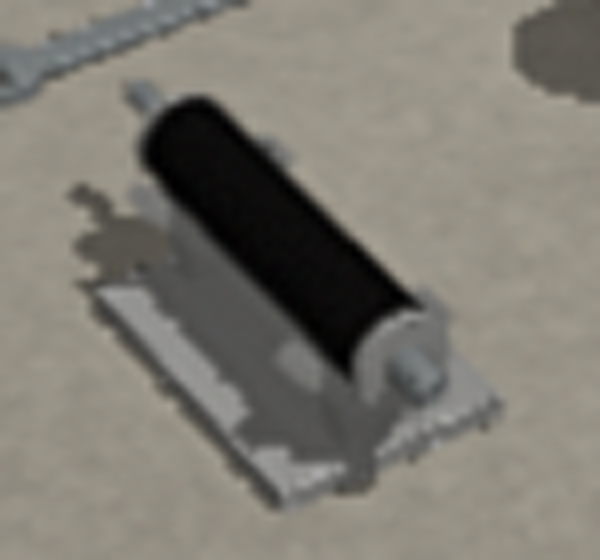

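```bash
python3 - <<'E'
from h import *
np.set_printoptions(precision=4,suppress=True)
for n,rb in(("top",(140,170,230,235)),("side",(170,150,235,215))):
    D=load(f"pics/{n}0.npz"); img=D["image"].astype(int); W=cloud(D)
    m=np.zeros(img.shape[:2],np.uint8); x0,y0,x1,y1=rb
    m[y0:y1,x0:x1]=(img[y0:y1,x0:x1].max(2)<40)
    c=max(cv2.findContours(m,0,cv2.CHAIN_APPROX_NONE)[0],key=cv2.contourArea)
    r=cv2.minAreaRect(c); b=cv2.boxPoints(r); print(n,r)
    e=[np.linalg.norm(b[i]-b[(i+1)%4]) for i in range(4)]
    i=int(np.argmin(e[:2])); A=(b[i]+b[i+1])/2; B=(b[(i+2)%4]+b[(i+3)%4])/2
    P=onz(D,[A,B],0.052); print("axis ends",P,"len",np.linalg.norm(P[0]-P[1]),"mid",P.mean(0),"ang",np.degrees(np.arctan2(*(P[1]-P[0])[:2])))
    # mixer plate tops
    z=W[...,2]; M=(z>0.100)&(z<0.112)&(W[...,1]<0.1)
    nn,lab,st,ce=cv2.connectedComponentsWithStats(M.astype(np.uint8))
    for k in range(1,nn):
        if st[k,4]>60:
            Q=W[lab==k]; rr=cv2.minAreaRect(Q[:,:2].astype(np.float32)*1000); print(" comp",st[k],np.median(Q[:,2]),rr)
E
```

```text
top ((183.59046936035156, 200.56356811523438), (61.26460647583008, 14.290130615234375), 8.530765533447266)
axis ends [[0.4938 0.3092 0.052 ]
 [0.4941 0.1649 0.052 ]] len 0.1442917158955739 mid [0.4939 0.2371 0.052 ] ang 179.88702831963872
 comp [254 109  14  21 112] 0.10547643364871287 ((699.1060180664062, 82.61497497558594), (22.156578063964844, 52.468170166015625), 71.80758666992188)
 comp [300 114  39  82 767] 0.10566739338843636 ((638.4468994140625, -56.03939437866211), (20.1732120513916, 200.8348388671875), 76.44140625)
 comp [339 133  67  34 734] 0.10460290000479408 ((667.9183959960938, -172.2977752685547), (150.21922302246094, 28.430944442749023), 76.66651153564453)
 comp [385 145  37  85 876] 0.10551170036774954 ((591.7462158203125, -248.02096557617188), (21.46145248413086, 199.27606201171875), 76.2894287109375)
 comp [329 159  68  34 773] 0.10476599005268808 ((603.9404296875, -157.0257110595703), (151.00650024414062, 28.302186965942383), 77.3375473022461)
side ((198.18858337402344, 178.2410430908203), (38.7529296875, 12.032740592956543), 43.83086395263672)
axis ends [[0.4924
[... 164 characters left out ...]
(699.47705078125, 82.16342163085938), (25.10672950744629, 58.5269660949707), 77.8340072631836)
 comp [276 190  82  29 652] 0.10548649040382689 ((638.1065673828125, -57.477020263671875), (24.000595092773438, 201.1009063720703), 76.24636840820312)
 comp [ 316  205   94   80 2174] 0.10516485580050158 ((609.74072265625, -172.9596405029297), (178.2842254638672, 200.16189575195312), 76.47111511230469)
 comp [ 51 314  25  35  66] 0.10754112106194229 ((65.47845458984375, -64.74223327636719), (69.2429428100586, 14.688284873962402), 37.370548248291016)
 comp [  0 348  41  13 171] 0.10559338738427078 ((-13.580116271972656, -60.337493896484375), (9.820693016052246, 62.75482940673828), 75.06918334960938)
```

```bash
python3 - <<'E'
from h import *
np.set_printoptions(precision=4,suppress=True)
for n,uv in(("top",[(139.7,193.9),(224.3,206.7)]),("side",[(181.2,161.3),(218.9,197.2)])):
    D=load(f"pics/{n}0.npz"); P=onz(D,uv,0.052); d=P[0]-P[1]; L=np.linalg.norm(d)
    print(n,P,L,np.degrees(np.arctan2(-d[0],d[1])),"org",P[1]+d/L*0.093+0*L, P[0]-d/L*.109)
    W=cloud(D)
    Q=W[(abs(W[...,0]-.494)<.03)&(abs(W[...,1]-.24)<.06)&(W[...,2]>.06)]
    print(len(Q),Q[:,2].max(),np.median(Q[:,:2],0))
    # stand
    print("mix rollers ray")
    img=D["image"].astype(int).max(2)
s=manip.get_state(); print(Rt(s).as_matrix(), s["position"])
grab("wrist","w0")
E
```

```text
top [[0.4939 0.3418 0.052 ]
 [0.4941 0.1402 0.052 ]] 0.2015286757556716 0.03891346898499008 org [0.494  0.2332 0.052 ] [0.494  0.2328 0.052 ]
640 0.07160864193889693 [0.4932 0.2403]
mix rollers ray
side [[0.4935 0.3394 0.052 ]
 [0.4974 0.1455 0.052 ]] 0.19387425788750098 1.1604958053709824 org [0.4955 0.2385 0.052 ] [0.4957 0.2304 0.052 ]
301 0.07257188167883379 [0.4897 0.2381]
mix rollers ray
[[-0.9384  0.3455 -0.0008]
 [ 0.3455  0.9384 -0.0015]
 [ 0.0002 -0.0017 -1.    ]] [0.1985 0.5391 0.2305]
```

View pics/w0.png

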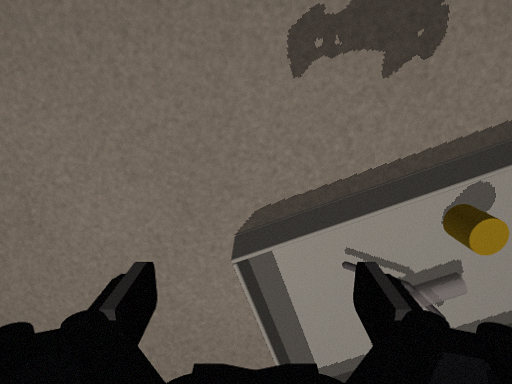

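```bash
cat >> h.py <<'E'
def plan(p1,R1,n,jaw,s=None,pad=True):
    """n equal rows from the present pose to p1,R1; prints rows in tool axes"""
    s=s or manip.get_state(); p0=np.array(s["position"]); R0=Rt(s)
    rv=(R0.inv()*R1).as_rotvec()/n; dp=(np.array(p1)-p0)/n
    R=R0; rows=[]
    for i in range(n):
        t=R.inv().apply(dp); rows.append([jaw,*np.round(t,4),*np.round(rv,4)]); R=R*Ro.from_rotvec(rv)
    while len(rows)%8: rows.append([jaw]+[0]*6)
    for i in range(0,len(rows),8): print("[",", ".join(",".join(f"{v:g}" for v in r) for r in rows[i:i+8]),"]")
def down(head): # tool y heading (deg) in world, z down
    a=np.radians(head); y=np.array([np.cos(a),np.sin(a),0]); z=np.array([0,0,-1.]); x=np.cross(y,z)
    return Ro.from_matrix(np.c_[x,y,z])
def st():
    s=manip.get_state(); print("t",round(s["clock"],2),"p",np.round(s["position"],4),"F",np.round(s["contact_force"],2),"M",np.round(s["moment"],3),"w",round(s["width"],4)); print(np.round(Rt(s).as_matrix(),4).tolist()); return s
E
python3 -c "
from h import *
plan([.494,.233,.19],down(0),16,.0854)
d=load('pics/w0.npz');s=manip.get_state();R=Rt(s).as_matrix();print(d['R']@R, R.T@(-d['R'].T@d['t']-s['position']),d['fx'],d['k1'])"
```

```text
[ 0.0854,-0.0239,-0.0116,0.0026,-0.0001,0,0.0761, 0.0854,-0.0248,-0.0097,0.0026,-0.0001,0,0.0761, 0.0854,-0.0254,-0.0078,0.0025,-0.0001,0,0.0761, 0.0854,-0.0259,-0.0059,0.0025,-0.0001,0,0.0761, 0.0854,-0.0263,-0.0039,0.0025,-0.0001,0,0.0761, 0.0854,-0.0265,-0.0019,0.0025,-0.0001,0,0.0761, 0.0854,-0.0266,0.0002,0.0025,-0.0001,0,0.0761, 0.0854,-0.0265,0.0022,0.0025,-0.0001,0,0.0761 ]
[ 0.0854,-0.0263,0.0042,0.0025,-0.0001,0,0.0761, 0.0854,-0.0259,0.0062,0.0025,-0.0001,0,0.0761, 0.0854,-0.0253,0.0081,0.0025,-0.0001,0,0.0761, 0.0854,-0.0246,0.01,0.0025,-0.0001,0,0.0761, 0.0854,-0.0238,0.0119,0.0025,-0.0001,0,0.0761, 0.0854,-0.0228,0.0137,0.0025,-0.0001,0,0.0761, 0.0854,-0.0217,0.0154,0.0025,-0.0001,0,0.0761, 0.0854,-0.0205,0.017,0.0025,-0.0001,0,0.0761 ]
[[-2.05053787e-03  9.99997695e-01  6.36404285e-04]
 [-9.57931882e-01 -1.78163796e-03 -2.86990130e-01]
 [-2.86988334e-01 -1.19811608e-03  9.57933328e-01]] [ 0.07416339  0.00088489 -0.14204837] 337.73880657508573 -0.018185996586062316
```

apply_moves --moves '[0.0854, -0.024, -0.0115, 0.0025, 0, 0, 0.076, 0.0854, -0.025, -0.0095, 0.0025, 0, 0, 0.076, 0.0854, -0.0255, -0.008, 0.0025, 0, 0, 0.076, 0.0854, -0.026, -0.006, 0.0025, 0, 0, 0.076, 0.0854, -0.0265, -0.004, 0.0025, 0, 0, 0.076, 0.0854, -0.0265, -0.002, 0.0025, 0, 0, 0.076, 0.0854, -0.0265, 0, 0.0025, 0, 0, 0.076, 0.0854, -0.0265, 0.002, 0.0025, 0, 0, 0.076]'

```text
clock: 0.82
position: [0.3457, 0.3817, 0.2069]
ee_rot: [-0.002, 0.47, 0.883, -0.002]
contact_force: [0.5, -0.1, -0.2]
width: 0.0858
```

apply_moves --moves '[0.0854, -0.0265, 0.004, 0.0025, 0, 0, 0.076, 0.0854, -0.026, 0.006, 0.0025, 0, 0, 0.076, 0.0854, -0.0255, 0.008, 0.0025, 0, 0, 0.076, 0.0854, -0.0245, 0.01, 0.0025, 0, 0, 0.076, 0.0854, -0.024, 0.012, 0.0025, 0, 0, 0.076, 0.0854, -0.023, 0.0135, 0.0025, 0, 0, 0.076, 0.0854, -0.0215, 0.0155, 0.0025, 0, 0, 0.076, 0.0854, -0.0205, 0.017, 0.0025, 0, 0, 0.076]'

```text
clock: 1.48
position: [0.493, 0.2137, 0.1835]
ee_rot: [-0.002, 0.724, 0.69, -0.004]
contact_force: [0.8, 0.3, 0.8]
width: 0.0855
```

```bash
python3 -c "
from h import *
s=st(); grab('wrist','w1'); plan([.494,.233,.16],down(0),8,.0854)"
```

```text
t 1.48 p [0.493  0.2137 0.1835] F [0.81 0.33 0.81] M [ 0.031 -0.012 -0.006] w 0.0855
[[0.0478, 0.9988, -0.0083], [0.9989, -0.0478, -0.002], [-0.0024, -0.0082, -1.0]]
[ 0.0854,0.0029,-0.0005,0.0028,-0.0006,0.0008,-0.0066, 0.0854,0.0029,-0.0005,0.0028,-0.0006,0.0008,-0.0066, 0.0854,0.0029,-0.0005,0.0028,-0.0006,0.0008,-0.0066, 0.0854,0.0029,-0.0004,0.0028,-0.0006,0.0008,-0.0066, 0.0854,0.0029,-0.0004,0.0028,-0.0006,0.0008,-0.0066, 0.0854,0.0029,-0.0004,0.0029,-0.0006,0.0008,-0.0066, 0.0854,0.0029,-0.0004,0.0029,-0.0006,0.0008,-0.0066, 0.0854,0.0029,-0.0004,0.0029,-0.0006,0.0008,-0.0066 ]
```

View pics/w1.png

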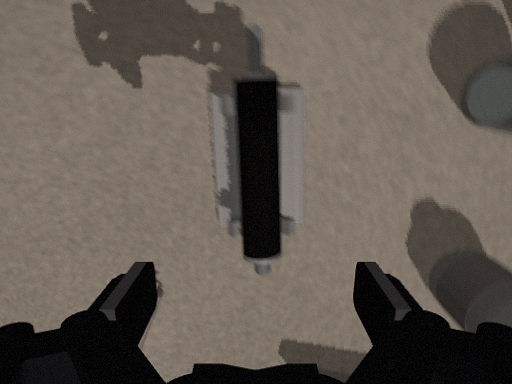

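```bash
python3 -c "
from h import *
np.set_printoptions(precision=4,suppress=True)
d=load('pics/w1.npz')
P=onz(d,[(253,25),(262.5,275),(257,79),(262.5,257)],.052);print(P,np.linalg.norm(P[0]-P[1]))
print((P[0]*93+P[1]*109)/202)
plan([.494,.233,.16],down(0),8,.0854)
"
```

```text
[[0.4961 0.3428 0.052 ]
 [0.4942 0.1388 0.052 ]
 [0.4973 0.3053 0.052 ]
 [0.495  0.1566 0.052 ]] 0.20399626114976005
[0.4951 0.2327 0.052 ]
[ 0.0854,0.0029,-0.0005,0.0028,-0.0006,0.0008,-0.0066, 0.0854,0.0029,-0.0005,0.0028,-0.0006,0.0008,-0.0066, 0.0854,0.0029,-0.0005,0.0028,-0.0006,0.0008,-0.0066, 0.0854,0.0029,-0.0004,0.0028,-0.0006,0.0008,-0.0066, 0.0854,0.0029,-0.0004,0.0028,-0.0006,0.0008,-0.0066, 0.0854,0.0029,-0.0004,0.0029,-0.0006,0.0008,-0.0066, 0.0854,0.0029,-0.0004,0.0029,-0.0006,0.0008,-0.0066, 0.0854,0.0029,-0.0004,0.0029,-0.0006,0.0008,-0.0066 ]
```

apply_moves --moves '[0.0854, 0.004, -0.0003, 0.008, -0.0006, 0.0008, -0.01, 0.0854, 0.004, -0.0003, 0.008, -0.0006, 0.0008, -0.01, 0.0854, 0.004, -0.0003, 0.008, -0.0006, 0.0008, -0.01, 0.0854, 0.004, -0.0003, 0.008, -0.0006, 0.0008, -0.01, 0.0854, 0.004, -0.0003, 0.008, -0.0006, 0.0008, -0.01, 0.0854, 0.002, 0, 0.008, -0.0006, 0.0008, -0.005, 0.0854, 0, 0, 0.008, 0, 0, 0, 0.0854, 0, 0, 0.004, 0, 0, 0]'

```text
clock: 2.2
position: [0.4925, 0.2358, 0.1153]
ee_rot: [-0.002, 0.703, 0.711, -0.002]
contact_force: [-0.4, -0.1, -0.5]
width: 0.0851
```

```bash
python3 -c "
from h import *
s=st(); plan([.4945,.233,.034],down(0),8,.0854)"
```

```text
t 2.2 p [0.4925 0.2358 0.1153] F [-0.35 -0.13 -0.46] M [ 0.015 -0.015 -0.014] w 0.0851
[[-0.0122, 0.9999, -0.0055], [0.9999, 0.0122, -0.0007], [-0.0007, -0.0055, -1.0]]
[ 0.0854,-0.0003,0.0003,0.0102,-0.0007,0.0001,0.0015, 0.0854,-0.0003,0.0003,0.0102,-0.0007,0.0001,0.0015, 0.0854,-0.0003,0.0003,0.0102,-0.0007,0.0001,0.0015, 0.0854,-0.0003,0.0003,0.0102,-0.0007,0.0001,0.0015, 0.0854,-0.0003,0.0003,0.0102,-0.0007,0.0001,0.0015, 0.0854,-0.0003,0.0003,0.0102,-0.0007,0.0001,0.0015, 0.0854,-0.0003,0.0003,0.0102,-0.0007,0.0001,0.0015, 0.0854,-0.0004,0.0003,0.0102,-0.0007,0.0001,0.0015 ]
```

apply_moves --moves '[0.0854, -0.0005, 0.0003, 0.011, -0.001, 0, 0.002, 0.0854, -0.0005, 0.0003, 0.011, -0.001, 0, 0.002, 0.0854, -0.0005, 0.0003, 0.011, -0.001, 0, 0.002, 0.0854, -0.0005, 0.0003, 0.011, -0.001, 0, 0.002, 0.0854, -0.0005, 0.0003, 0.011, -0.001, 0, 0.002, 0.0854, 0, 0.0003, 0.01, -0.001, 0, 0.002, 0.0854, 0, 0, 0.008, 0, 0, 0, 0.0854, 0, 0, 0.004, 0, 0, 0]'

```text
clock: 2.87
position: [0.4931, 0.2351, 0.0331]
ee_rot: [0.001, 0.706, 0.709, 0.001]
contact_force: [-0.1, 0.1, 1.2]
width: 0.0853
```

```bash
python3 -c "
from h import *
s=st(); plan([.4945,.233,.034],down(0),4,.0854); grab('wrist','w2')"
```

```text
t 2.87 p [0.4931 0.2351 0.0331] F [-0.14  0.07  1.19] M [-0.033  0.028  0.012] w 0.0853
[[-0.0045, 1.0, 0.0021], [1.0, 0.0045, -0.0007], [-0.0007, 0.0021, -1.0]]
[ 0.0854,-0.0005,0.0003,-0.0002,0.0005,0.0002,0.0011, 0.0854,-0.0005,0.0003,-0.0002,0.0005,0.0002,0.0011, 0.0854,-0.0005,0.0003,-0.0002,0.0005,0.0002,0.0011, 0.0854,-0.0005,0.0003,-0.0002,0.0005,0.0002,0.0011, 0.0854,0,0,0,0,0,0, 0.0854,0,0,0,0,0,0, 0.0854,0,0,0,0,0,0, 0.0854,0,0,0,0,0,0 ]
```

View pics/w2.png

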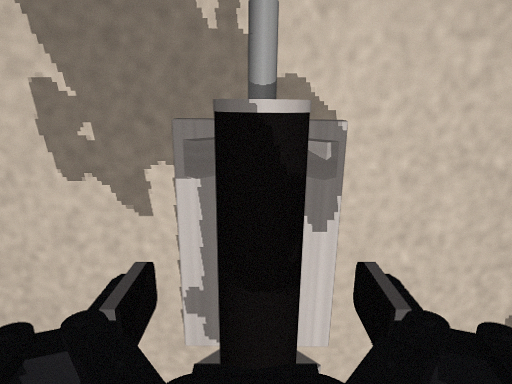

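apply_moves --newtons 60 --moves '[0.0854, -0.0006, 0.0004, 0, 0, 0, 0.001, 0.0854, -0.0006, 0.0004, 0, 0, 0, 0.001, 0.0854, -0.0006, 0.0004, 0, 0, 0, 0.001, 0.03, 0, 0, 0, 0, 0, 0, 0.03, 0, 0, 0, 0, 0, 0, 0.03, 0, 0, 0, 0, 0, 0, 0.03, 0, 0, 0, 0, 0, 0, 0.03, 0, 0, 0, 0, 0, 0]'

```text
clock: 3.58
position: [0.4949, 0.2336, 0.0353]
ee_rot: [0.001, 0.707, 0.707, 0.001]
contact_force: [-2.3, 0.4, 1.1]
width: 0.0324
```

```bash
python3 -c "
from h import *
s=st(); d=grab('wrist','w3'); print(onz(load('pics/w2.npz'),[(262,99.5),(262,83)],.069))"
```

```text
t 3.58 p [0.4949 0.2336 0.0353] F [-2.32  0.42  1.14] M [ 0.051  0.478 -0.042] w 0.0324
[[-0.0008, 1.0, 0.0034], [1.0, 0.0008, 0.0004], [0.0004, 0.0034, -1.0]]
[[0.49408798 0.3104035  0.069     ]
 [0.49404882 0.31510251 0.069     ]]
```

View pics/w3.png

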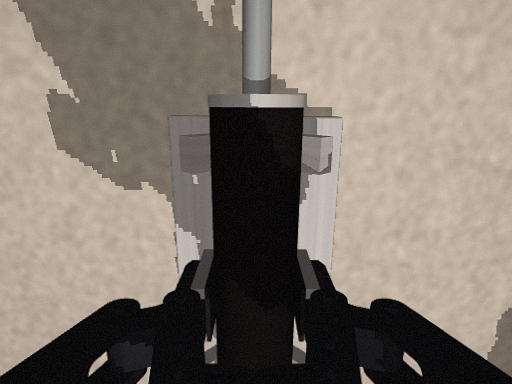

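apply_moves --moves '[0.03, 0, 0, -0.006, 0, 0, 0, 0.03, 0, 0, -0.015, 0, 0, 0, 0.03, 0, 0, -0.02, 0, 0, 0, 0.03, 0, 0, -0.025, 0, 0, 0, 0.03, 0, 0, -0.025, 0, 0, 0, 0.03, 0, 0, -0.025, 0, 0, 0, 0.03, 0, 0, -0.02, 0, 0, 0, 0.03, 0, 0, -0.01, 0, 0, 0]'

```text
clock: 4.3
position: [0.4902, 0.2315, 0.1821]
ee_rot: [-0.001, 0.706, 0.708, -0.006]
contact_force: [0.0, -0.1, -2.6]
width: 0.0324
```

```bash
python3 - <<'E'
from h import *
np.set_printoptions(precision=4,suppress=True)
s=st()
S=load("pics/side0.npz"); T=load("pics/top0.npz")
# hole: darker/other within gray post, print values
g=S["image"][205:232,275:302].astype(int).mean(2).round().astype(int)
for r in range(8,20): print(205+r,g[r])
u=np.array([np.cos(np.radians(-13.6)),np.sin(np.radians(-13.6))])
print("hole ray z=.09",onz(S,[(289.25,218.75)],.09))
# plate tops corners, gray posts: depth values of top surface near front of plates
E
```

```text
t 4.3 p [0.4902 0.2315 0.1821] F [ 0.02 -0.09 -2.62] M [ 0.001 -0.031  0.005] w 0.0324
[[-0.0023, 1.0, -0.0096], [1.0, 0.0023, -0.006], [-0.006, -0.0096, -0.9999]]
213 [103  47  53  70  75  74  73  73  73  73  73  75  72  74  71  71  65  62
  58  48  54  57  53  52  74 126 130]
214 [101  45  44  65  74  75  74  73  73  72  72  70  64  63  57  57  56  56
  55  55  56  56  55  55  87 126 131]
215 [103  45  31  48  70  74  72  71  67  65  61  57  55  57  55  56  56  57
  56  55  56  56  55  55  90 125 129]
216 [104  47  28  35  63  66  63  58  57  55  56  56  56  55  55  49  52  56
  57  57  56  56  54  57 104 127 128]
217 [104  47  31  31  43  53  57  56  56  56  56  56  55  49  44  37  36  53
  56  57  56  56  54  56 103 129 129]
218 [ 98  44  31  32  47  55  56  57  55  56  57  54  47  41  40  42  41  51
  56  57  57  55  53  56 109 128 129]
219 [ 84  40  30  34  46  56  58  56  56  57  56  50  49  49  49  54  56  55
  56  57  56  56  53  59 121 131 129]
220 [ 83  37  31  33  47  57  56  56  56  56  55  58  72  77  73  68  61  57
  57  57  56  55  52  58 121 131 129]
221 [ 85  38  30  34  50  56  56  57  56  56  57  58  69  78  72  60  57  55
  57  56  57  56  53  61 120 132 128]
222 [ 85  36  31  33  53  56  57  57  57  55  57  55  55  57  56  57  56  57
  55  57  55  55  54  70 123 129 127]
223 [ 86  39  31  33  53  58  56  56  57  56  57  56  55  56  56  56  56  56
  56  57  55  54  54  72 122 129 127]
224 [ 83  38  31  33  54  56  56  56  55  56  57  56  56  55  57  56  57  56
  56  56  56  54  53  75 124 129 127]
hole ray z=.09 [[ 0.5644 -0.0492  0.09  ]]
```

```bash
cat >> h.py <<'E'
YAW=-13.65; u=np.array([np.cos(np.radians(YAW)),np.sin(np.radians(YAW)),0]); v=np.array([-u[1],u[0],0])
MOUTH=np.array([.5643,-.049,.09])
OFF=np.array([0.0,0,-.0167]) # roller origin in tool frame
def Rtilt(th): return down(YAW)*Ro.from_euler('y',-th,degrees=True)
def tip(s=None,L=.109):
    s=s or manip.get_state(); R=Rt(s); return np.array(s["position"])+R.apply(OFF+[L,0,0])
def tcp_for_tip(P,th):
    return np.array(P)-Rtilt(th).apply(OFF+[.109,0,0]), Rtilt(th)
def rel(P): d=np.array(P)-MOUTH; return np.round([d@u*1e3,d@v*1e3,d[2]*1e3],2)
E
python3 - <<'E'
from h import *
P=MOUTH-.015*v+[0,0,.085]
p,R=tcp_for_tip(P,9); print(p); plan(p,R,16,.03)
S=load("pics/side0.npz"); W=cloud(load("pics/top0.npz"))
print(W[110,255],W[125,255])
E
```

```text
[ 0.53473739 -0.17073227  0.17555696]
[ 0.03,-0.0251,0.0027,0.0005,0.0006,-0.0093,0.015, 0.03,-0.0251,0.0031,0.0008,0.0006,-0.0093,0.015, 0.03,-0.025,0.0035,0.001,0.0006,-0.0093,0.015, 0.03,-0.025,0.0039,0.0012,0.0006,-0.0093,0.015, 0.03,-0.0249,0.0042,0.0015,0.0006,-0.0093,0.015, 0.03,-0.0248,0.0046,0.0017,0.0006,-0.0093,0.015, 0.03,-0.0247,0.005,0.0019,0.0006,-0.0093,0.015, 0.03,-0.0246,0.0054,0.0021,0.0006,-0.0093,0.015 ]
[ 0.03,-0.0245,0.0057,0.0024,0.0006,-0.0093,0.015, 0.03,-0.0244,0.0061,0.0026,0.0006,-0.0093,0.015, 0.03,-0.0243,0.0065,0.0028,0.0006,-0.0093,0.015, 0.03,-0.0242,0.0068,0.003,0.0006,-0.0093,0.015, 0.03,-0.024,0.0072,0.0033,0.0006,-0.0093,0.015, 0.03,-0.0239,0.0076,0.0035,0.0006,-0.0093,0.015, 0.03,-0.0237,0.0079,0.0037,0.0006,-0.0093,0.015, 0.03,-0.0236,0.0083,0.0039,0.0006,-0.0093,0.015 ]
[0.70068311 0.09999835 0.14901509] [0.6824277  0.09680733 0.10915594]
```

apply_moves --moves '[0.03, -0.025, 0.0027, 0, 0, -0.0093, 0.015, 0.03, -0.025, 0.003, 0, 0, -0.0093, 0.015, 0.03, -0.025, 0.0035, 0.0005, 0, -0.0093, 0.015, 0.03, -0.025, 0.004, 0.0005, 0, -0.0093, 0.015, 0.03, -0.025, 0.004, 0.001, 0, -0.0093, 0.015, 0.03, -0.025, 0.0045, 0.0015, 0, -0.0093, 0.015, 0.03, -0.025, 0.005, 0.0015, 0, -0.0093, 0.015, 0.03, -0.0245, 0.0055, 0.002, 0, -0.0093, 0.015]'

```text
clock: 4.97
position: [0.514, 0.0274, 0.1861]
ee_rot: [0.028, 0.746, 0.665, -0.028]
contact_force: [0.1, 0.2, -3.7]
width: 0.0324
```

apply_moves --moves '[0.03, -0.0245, 0.006, 0.002, 0, -0.0093, 0.015, 0.03, -0.0245, 0.006, 0.0025, 0, -0.0093, 0.015, 0.03, -0.0245, 0.0065, 0.0025, 0, -0.0093, 0.015, 0.03, -0.024, 0.007, 0.003, 0, -0.0093, 0.015, 0.03, -0.024, 0.007, 0.003, 0, -0.0093, 0.015, 0.03, -0.022, 0.007, 0.0035, 0, -0.0093, 0.015, 0.03, -0.016, 0.006, 0.003, 0, -0.0093, 0.015, 0.03, -0.008, 0.003, 0.002, 0, -0.0093, 0.01]'

```text
clock: 5.63
position: [0.5326, -0.1593, 0.181]
ee_rot: [0.054, 0.784, 0.616, -0.057]
contact_force: [1.7, -0.0, -3.8]
width: 0.0324
```

```bash
python3 - <<'E'
from h import *
s=st(); print("tip rel mouth u,v,z mm",rel(tip(s)))
p,R=tcp_for_tip(MOUTH-.015*v+[0,0,.04],9); plan(p,R,7,.03)
E
```

```text
t 5.63 p [ 0.5326 -0.1593  0.181 ] F [ 1.71 -0.   -3.83] M [ 0.065 -0.038 -0.056] w 0.0324
[[0.2341, 0.9719, -0.0232], [0.9595, -0.2348, -0.1558], [-0.1569, 0.0142, -0.9875]]
tip rel mouth u,v,z mm [-4.91 -4.45 90.37]
[ 0.03,-0.0004,0.0006,0.0074,0.002,0.0001,-0.0002, 0.03,-0.0004,0.0006,0.0074,0.002,0.0001,-0.0002, 0.03,-0.0004,0.0006,0.0074,0.002,0.0001,-0.0002, 0.03,-0.0004,0.0006,0.0074,0.002,0.0001,-0.0002, 0.03,-0.0004,0.0006,0.0074,0.002,0.0001,-0.0002, 0.03,-0.0004,0.0007,0.0074,0.002,0.0001,-0.0002, 0.03,-0.0004,0.0007,0.0074,0.002,0.0001,-0.0002, 0.03,0,0,0,0,0,0 ]
```

apply_moves --moves '[0.03, -0.001, 0.0006, 0.008, 0.002, 0, 0, 0.03, -0.001, 0.0006, 0.008, 0.002, 0, 0, 0.03, -0.001, 0.0006, 0.008, 0.002, 0, 0, 0.03, -0.001, 0.0006, 0.008, 0.002, 0, 0, 0.03, -0.0005, 0.0006, 0.008, 0.002, 0, 0, 0.03, 0, 0.0006, 0.006, 0.002, 0, 0, 0.03, 0, 0, 0.003, 0, 0, 0, 0.03, 0, 0, 0, 0, 0, 0]'

```text
clock: 6.3
position: [0.5316, -0.1693, 0.1255]
ee_rot: [0.046, 0.783, 0.617, -0.062]
contact_force: [-0.2, 0.8, -2.3]
width: 0.0322
```

```bash
python3 - <<'E'
from h import *
s=st(); print("tip rel mouth u,v,z mm",rel(tip(s)))
a=grab("side","s2");b=grab("top","t2");grab("wrist","w4")
crop(a,250,410,150,300,"s2c",5); crop(b,285,445,110,250,"t2c",5)
print(proj(a,[tip(s),MOUTH]),proj(b,[tip(s),MOUTH]))
E
```

```text
t 6.3 p [ 0.5316 -0.1693  0.1255] F [-0.25  0.79 -2.3 ] M [ 0.124 -0.003 -0.017] w 0.0322
[[0.2316, 0.9719, -0.0411], [0.9606, -0.2352, -0.1479], [-0.1534, -0.0053, -0.9882]]
tip rel mouth u,v,z mm [ -3.48 -14.34  35.3 ]
[[291.38647523 211.40008862]
 [289.16397934 218.71408944]] [[319.42266715 186.70378127]
 [311.00923376 186.25553054]]
```

View pics/s2c.png

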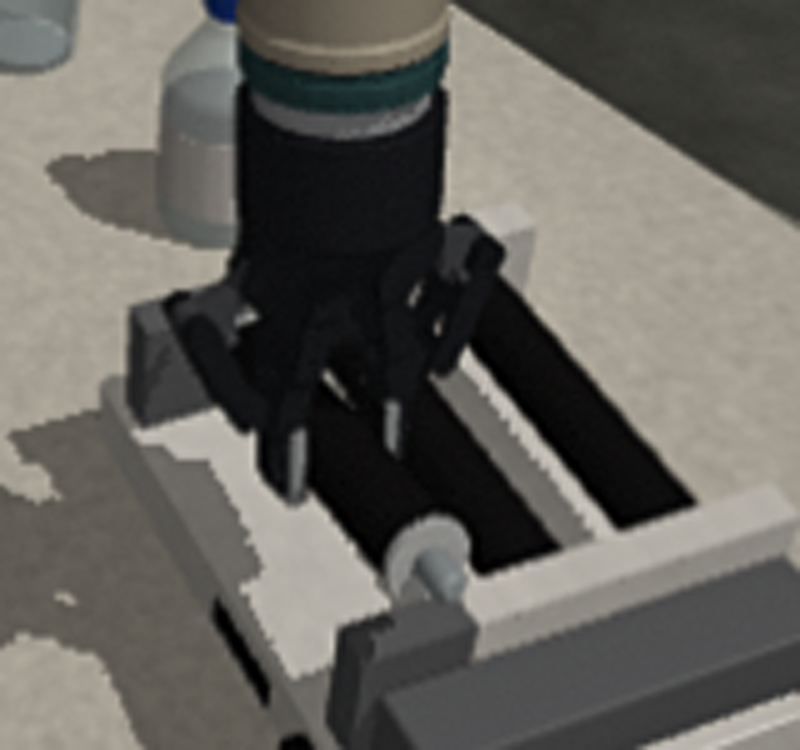

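View pics/t2c.png

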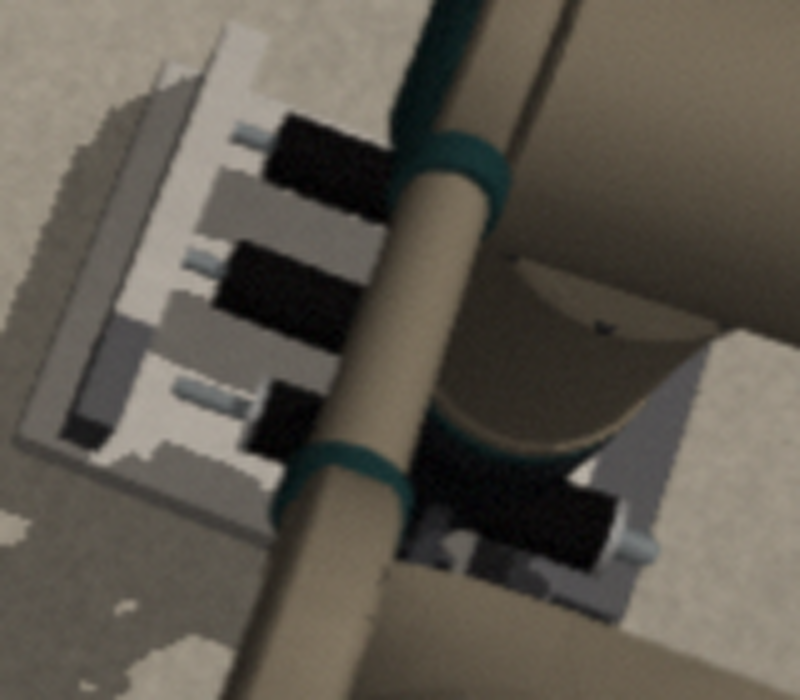

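View pics/w4.png

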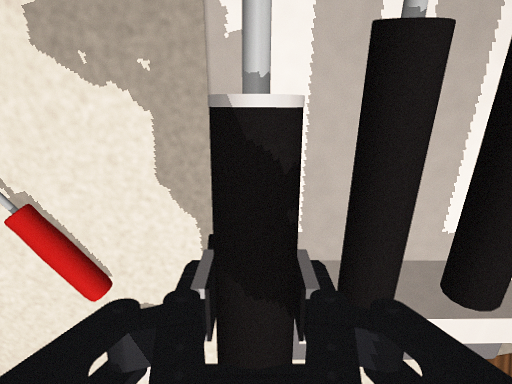

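```bash
python3 - <<'E'
from h import *
np.set_printoptions(precision=2,suppress=True)
def run(f,box,z=.09):
    D=load(f"pics/{f}.npz"); img=D["image"].astype(int).max(2)
    x0,y0,x1,y1=box; m=np.zeros(img.shape,np.uint8); m[y0:y1,x0:x1]=img[y0:y1,x0:x1]<40
    m=cv2.morphologyEx(m,cv2.MORPH_OPEN,np.ones((3,3)))
    for c in cv2.findContours(m,0,cv2.CHAIN_APPROX_NONE)[0]:
        if cv2.contourArea(c)<150: continue
        b=cv2.boxPoints(cv2.minAreaRect(c)); e=[np.linalg.norm(b[i]-b[(i+1)%4]) for i in range(2)]
        i=int(np.argmin(e)); A=(b[i]+b[i+1])/2; B=(b[(i+2)%4]+b[(i+3)%4])/2
        P=onz(D,[A,B],z); print(f,A,B,"rel",rel(P[0]),rel(P[1]))
run("top0",(325,125,412,200)); run("side0",(310,200,392,270))
D=load("pics/w4.npz"); img=D["image"].astype(int).max(2)
# row-wise centres of neighbour roller in wrist view
for r in (60,120,160,200,240):
    xs=np.where(img[r,330:470]<40)[0]+330
    e=(xs.min()+xs.max())/2; own=np.where(img[r,200:310]<40)[0]+200; print(r,xs.min(),xs.max(),rel(onz(D,[(e,r)],.09)[0]),own.min(),own.max())
E
```

```text
top0 [329.66 163.87] [394.73 189.26] rel [ 65.23 -21.03  -0.  ] [  64.8  -175.37   -0.  ]
top0 [338.93 139.43] [403.93 162.96] rel [128.6  -20.87  -0.  ] [ 131.11 -175.91   -0.  ]
side0 [316.76 214.19] [354.72 263.31] rel [64.59 -9.69 -0.  ] [  66.25 -167.88   -0.  ]
side0 [342.74 206.56] [382.18 254.17] rel [132.91  -8.92  -0.  ] [ 131.99 -167.81   -0.  ]Traceback (most recent call last):
  File "<stdin>", line 17, in <module>
    return umr_minimum(a, axis, None, out, keepdims, initial, where)
ValueError: zero-size array to reduction operation minimum which has no identity
```

```bash
python3 - <<'E'
from h import *
D=load("pics/w4.npz"); img=D["image"].astype(int).max(2)
print(img[120,330:470:8], img[120,200:310:8])
for r in (40,60,100,140,160,200,230):
    xs=np.where(img[r,320:470]<70)[0]+320; xs=xs[(abs(xs-np.median(xs))<60)]
    own=np.where(img[r,205:310]<70)[0]+205
    if len(xs): print(r,xs.min(),xs.max(),rel(onz(D,[((xs.min()+xs.max())/2,r)],.09)[0]),own.min() if len(own) else 0,own.max() if len(own) else 0)
for r in (115,130,150,180,200,220):
    own=np.where(img[r,205:310]<70)[0]+205
    s=dict(position=np.array([.5316,-.1693,.1255]))
    # intersect ray with plane through own axis: normal = tool z
    c,vv=ray(D,[((own.min()+own.max())/2,r)]); 
    R=np.array([[0.2316, 0.9719, -0.0411], [0.9606, -0.2352, -0.1479], [-0.1534, -0.0053, -0.9882]])
    cc=R.T@(c-s["position"]); dd=R.T@vv[0]; k=(-.0167-cc[2])/dd[2]; print("own in tool mm",np.round((cc+k*dd)*1e3,2))
# band outer edge on the top of roller (z tool -.0337), row
c,vv=ray(D,[(256,95)]); cc=R.T@(c-s["position"]); dd=R.T@vv[0]; k=(-.0337-cc[2])/dd[2]; print("band edge tool",np.round((cc+k*dd)*1e3,2))
E
```

```text
[190 190 192 188  15  22  22  30  24  30  25  31  31 164 189 187 184 185] [167 178  16  17  20  29  31  26  24  32  31  29  24 253]
40 370 451 [ 64.92 -27.96   0.  ] 0 0
60 367 446 [ 64.65 -36.18   0.  ] 0 0
100 362 438 [ 64.83 -53.78   0.  ] 0 0
140 357 428 [ 64.55 -73.12   0.  ] 211 301
160 355 424 [ 64.8  -83.54   0.  ] 211 300
200 349 415 [  64.56 -106.11    0.  ] 212 298
230 345 408 [  64.45 -124.76    0.  ] 213 297
own in tool mm [ 69.75  -0.2  -16.7 ]
own in tool mm [ 64.41  -0.39 -16.7 ]
own in tool mm [ 57.09  -0.4  -16.7 ]
own in tool mm [ 45.65  -0.42 -16.7 ]
own in tool mm [ 37.69  -0.63 -16.7 ]
own in tool mm [ 29.44  -0.65 -16.7 ]
band edge tool [ 76.28  -0.28 -33.7 ]
```

```bash
cat >> h.py <<'E'
MOUTH=MOUTH-.0009*u
def goto(uu,vv,zz,th,n,jaw=.03):
    p,R=tcp_for_tip(MOUTH+u*uu/1e3+v*vv/1e3+[0,0,zz/1e3],th); plan(p,R,n,jaw)
def rep():
    s=st(); f=np.array(s["contact_force"]); R=Rt(s).as_matrix()
    print("tip u,v,z",rel(tip(s)),"stubtip",rel(tip(s,-.093)),"F u,v,z",np.round([f@u,f@v,f[2]],2),"tilt",round(float(np.degrees(-np.arcsin(R[2,0]))),2),"yaw",round(float(np.degrees(np.arctan2(-R[0,0],R[1,0]))),2),"roll",round(float(np.degrees(R[2,1])),2))
    return s
E
python3 -c "
from h import *
rep(); goto(0,-10,20,13,7)"
```

```text
t 6.45 p [ 0.5324 -0.1697  0.1269] F [-0.12  0.14 -3.46] M [ 0.125 -0.072 -0.009] w 0.0321
[[0.232, 0.9719, -0.0388], [0.9605, -0.2353, -0.1488], [-0.1538, -0.0028, -0.9881]]
tip u,v,z [ -1.69 -14.54  36.6 ] stubtip [  -1.45 -214.14   67.67] F u,v,z [-0.15  0.11 -3.46] tilt 8.85 yaw -13.58 roll -0.16
[ 0.03,0.0009,0.0002,0.0011,-0.0004,-0.0104,0.0002, 0.03,0.0009,0.0002,0.0011,-0.0004,-0.0104,0.0002, 0.03,0.0009,0.0002,0.0011,-0.0004,-0.0104,0.0002, 0.03,0.0009,0.0002,0.0011,-0.0004,-0.0104,0.0002, 0.03,0.0009,0.0002,0.0011,-0.0004,-0.0104,0.0002, 0.03,0.0009,0.0002,0.0011,-0.0004,-0.0104,0.0002, 0.03,0.0009,0.0002,0.0011,-0.0004,-0.0104,0.0002, 0.03,0,0,0,0,0,0 ]
```

apply_moves --moves '[0.03, 0.0005, 0.0002, 0.001, -0.0004, -0.0105, 0, 0.03, 0.0005, 0.0002, 0.001, -0.0004, -0.0105, 0, 0.03, 0.0005, 0.0002, 0.001, -0.0004, -0.0105, 0, 0.03, 0.0005, 0.0002, 0.001, -0.0004, -0.0105, 0, 0.03, 0.001, 0.0002, 0.001, -0.0004, -0.0105, 0, 0.03, 0.001, 0.0002, 0.001, -0.0004, -0.0105, 0, 0.03, 0.001, 0.0002, 0.001, 0, -0.0105, 0, 0.03, 0, 0, 0, 0, 0, 0]'

```text
clock: 7.12
position: [0.5365, -0.1659, 0.1206]
ee_rot: [0.075, 0.78, 0.614, -0.091]
contact_force: [0.4, 1.2, -3.0]
width: 0.0325
```

```bash
python3 -c "
from h import *
rep(); goto(0,-10,-1.3,13,7)"
```

```text
t 7.12 p [ 0.5365 -0.1659  0.1206] F [ 0.37  1.25 -2.96] M [ 0.162 -0.053  0.011] w 0.0325
[[0.2292, 0.9721, -0.0496], [0.945, -0.2345, -0.228], [-0.2332, 0.0054, -0.9724]]
tip u,v,z [  1.4 -10.3  21.4] stubtip [   1.45 -206.73   68.51] F u,v,z [ 0.07  1.3  -2.96] tilt 13.49 yaw -13.63 roll 0.31
[ 0.03,0.0008,-0.0002,0.0033,0.0008,0.0012,0, 0.03,0.0008,-0.0002,0.0033,0.0008,0.0012,0, 0.03,0.0008,-0.0002,0.0033,0.0008,0.0012,0, 0.03,0.0008,-0.0002,0.0033,0.0008,0.0012,0, 0.03,0.0008,-0.0002,0.0033,0.0008,0.0012,0, 0.03,0.0008,-0.0002,0.0033,0.0008,0.0012,0, 0.03,0.0008,-0.0002,0.0033,0.0008,0.0012,0, 0.03,0,0,0,0,0,0 ]
```

apply_moves --moves '[0.03, 0.0007, -0.0002, 0.0035, 0.0006, 0.001, 0, 0.03, 0.0007, -0.0002, 0.0035, 0.0006, 0.001, 0, 0.03, 0.0007, -0.0002, 0.0035, 0.0006, 0.001, 0, 0.03, 0.0007, -0.0002, 0.0035, 0.0006, 0.001, 0, 0.03, 0.0007, -0.0002, 0.003, 0.0006, 0.001, 0, 0.03, 0.0006, -0.0002, 0.0025, 0.0006, 0.001, 0, 0.03, 0.0003, -0.0002, 0.0015, 0, 0, 0, 0.03, 0, 0, 0, 0, 0, 0]'

```text
clock: 7.78
position: [0.5346, -0.1664, 0.0961]
ee_rot: [0.071, 0.781, 0.614, -0.09]
contact_force: [-0.3, -1.2, -3.5]
width: 0.0325
```

```bash
python3 -c "
from h import *
rep(); a=grab('side','s3'); b=grab('top','t3'); grab('wrist','w5'); crop(a,250,410,150,300,'s3c',5); crop(b,285,445,110,250,'t3c',5)
rep(); goto(0,-8,-1.3,13,4)"
```

```text
t 7.78 p [ 0.5346 -0.1664  0.0961] F [-0.3  -1.2  -3.52] M [ 0.224 -0.005 -0.006] w 0.0325
[[0.2296, 0.9718, -0.0533], [0.9465, -0.2357, -0.2206], [-0.227, 0.0002, -0.9739]]
tip u,v,z [ -0.29 -11.13  -2.37] stubtip [  -0.24 -207.86   43.48] F u,v,z [-0.01 -1.24 -3.52] tilt 13.12 yaw -13.63 roll 0.01
t 7.93 p [ 0.5351 -0.1664  0.0967] F [ 1.51 -0.12 -2.27] M [ 0.103 -0.095  0.066] w 0.0323
[[0.2295, 0.9719, -0.0522], [0.9464, -0.2354, -0.221], [-0.2271, 0.0013, -0.9739]]
tip u,v,z [  0.15 -11.05  -1.79] stubtip [   0.21 -207.77   44.09] F u,v,z [ 1.5   0.24 -2.27] tilt 13.13 yaw -13.63 roll 0.08
[ 0.03,0.0007,-0.0001,-0.0002,0.0004,0.0005,0.0001, 0.03,0.0007,-0.0001,-0.0002,0.0004,0.0005,0.0001, 0.03,0.0007,-0.0001,-0.0002,0.0004,0.0005,0.0001, 0.03,0.0007,-0.0001,-0.0002,0.0004,0.0005,0.0001, 0.03,0,0,0,0,0,0, 0.03,0,0,0,0,0,0, 0.03,0,0,0,0,0,0, 0.03,0,0,0,0,0,0 ]
```

View pics/t3c.png

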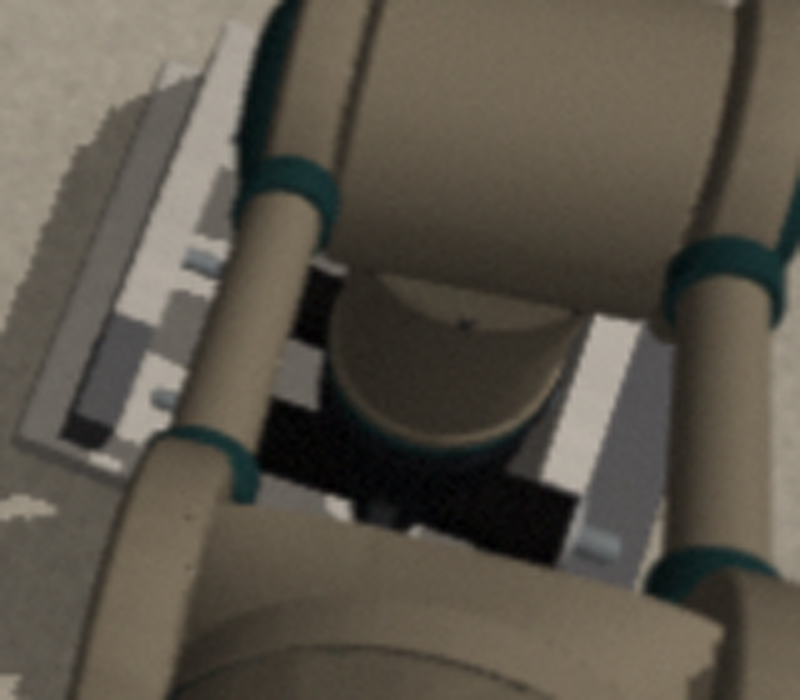

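View pics/s3c.png

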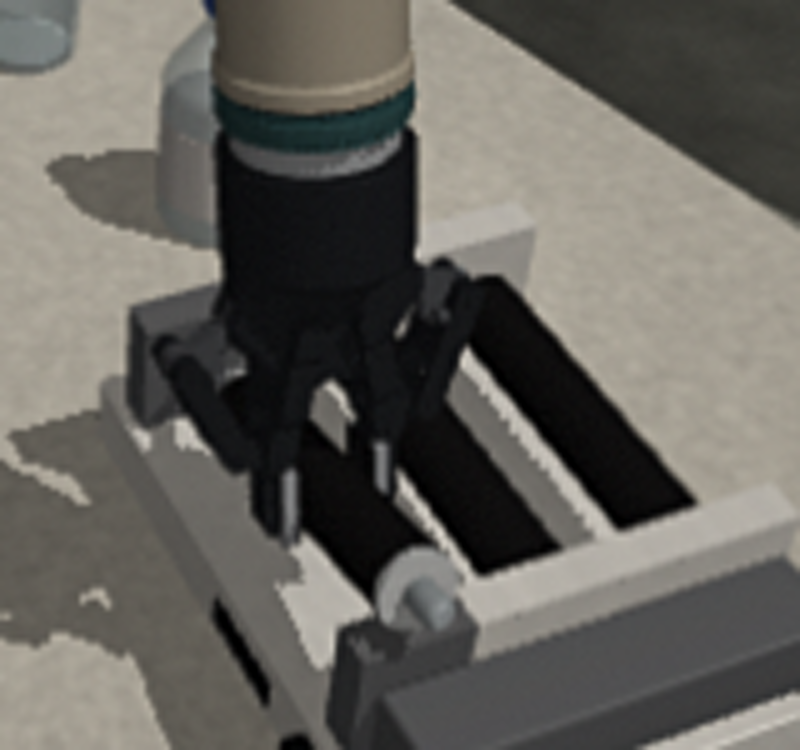

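View pics/w5.png

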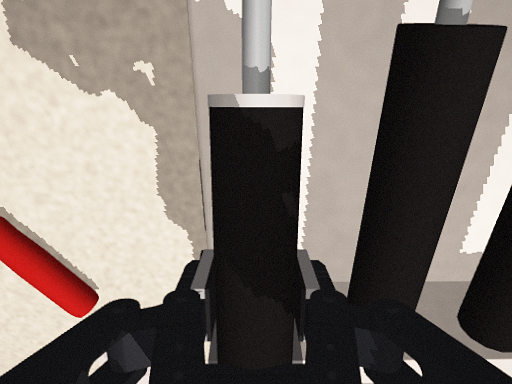

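apply_moves --moves '[0.03, 0.0014, -0.0001, -0.0004, 0, 0, 0, 0.03, 0.0014, 0, -0.0004, 0, 0, 0, 0.03, 0.0014, 0, -0.0004, 0, 0, 0, 0.03, 0.0014, 0, -0.0004, 0, 0, 0, 0.03, 0.0014, 0, -0.0003, 0, 0, 0, 0.03, 0.0014, 0, -0.0003, 0, 0, 0, 0.03, 0.0014, 0, -0.0003, 0, 0, 0, 0.03, 0.0014, 0, -0.0003, 0, 0, 0]'

```text
clock: 8.6
position: [0.5388, -0.1542, 0.0981]
ee_rot: [0.072, 0.781, 0.614, -0.089]
contact_force: [0.2, -0.9, -3.1]
width: 0.032
```

```bash
python3 -c "
from h import *
rep(); goto(0,4,-1.3,13,4)"
```

```text
t 8.6 p [ 0.5388 -0.1542  0.0981] F [ 0.17 -0.91 -3.06] M [ 0.197 -0.033 -0.051] w 0.032
[[0.23, 0.9719, -0.0497], [0.9463, -0.2352, -0.2217], [-0.2271, 0.0039, -0.9739]]
tip u,v,z [ 0.87  1.74 -0.4 ] stubtip [   0.85 -194.98   45.48] F u,v,z [ 0.38 -0.85 -3.06] tilt 13.13 yaw -13.66 roll 0.23
[ 0.03,0.0006,-0.0002,0.0002,0.001,0.0006,-0, 0.03,0.0006,-0.0002,0.0002,0.001,0.0006,-0, 0.03,0.0006,-0.0002,0.0002,0.001,0.0006,-0, 0.03,0.0006,-0.0002,0.0002,0.001,0.0006,-0, 0.03,0,0,0,0,0,0, 0.03,0,0,0,0,0,0, 0.03,0,0,0,0,0,0, 0.03,0,0,0,0,0,0 ]
```

apply_moves --moves '[0.03, 0.0008, -0.0003, 0.0002, 0.0008, 0, 0, 0.03, 0.0008, -0.0002, 0.0002, 0.0008, 0, 0, 0.03, 0.0008, -0.0002, 0.0002, 0.0008, 0, 0, 0.03, 0.0008, -0.0002, 0, 0.0004, 0, 0, 0.03, 0.0008, 0, -0.0001, 0, 0, 0, 0.03, 0.0008, 0, -0.0002, 0, 0, 0, 0.03, 0.0008, 0, -0.0002, 0, 0, 0, 0.03, 0.0008, 0, -0.0002, 0, 0, 0]'

```text
clock: 9.27
position: [0.5393, -0.1474, 0.0965]
ee_rot: [0.071, 0.781, 0.614, -0.09]
contact_force: [-0.6, -1.9, -2.8]
width: 0.0324
```

```bash
python3 -c "
from h import *
rep()"
```

```text
t 9.27 p [ 0.5393 -0.1474  0.0965] F [-0.63 -1.88 -2.76] M [-0.173  0.021 -0.029] w 0.0324
[[0.2294, 0.9719, -0.0532], [0.9463, -0.2355, -0.2217], [-0.228, 0.0005, -0.9737]]
tip u,v,z [-0.19  8.42 -2.07] stubtip [-1.2000e-01 -1.8827e+02  4.3970e+01] F u,v,z [-0.17 -1.98 -2.76] tilt 13.18 yaw -13.63 roll 0.03
```

apply_moves --moves '[0.03, 0.0009, 0, -0.0003, 0, 0, 0, 0.03, 0.0009, 0, -0.0003, 0, 0, 0, 0.03, 0.0009, 0, -0.0003, 0, 0, 0, 0.03, 0.0009, 0, -0.0003, 0, 0, 0, 0.03, 0.0009, 0, -0.0003, 0, 0, 0, 0.03, 0.0009, 0, -0.0002, 0, 0, 0, 0.03, 0.0009, 0, -0.0002, 0, 0, 0, 0.03, 0.0009, 0, -0.0002, 0, 0, 0]'

```text
clock: 9.93
position: [0.5404, -0.144, 0.0979]
ee_rot: [0.074, 0.78, 0.615, -0.094]
contact_force: [-1.0, -4.1, -2.9]
width: 0.0324
```

```bash
python3 -c "
from h import *
rep()"
```

```text
t 9.93 p [ 0.5404 -0.144   0.0979] F [-0.99 -4.12 -2.9 ] M [-0.629  0.156 -0.045] w 0.0324
[[0.2271, 0.9723, -0.0554], [0.9447, -0.2338, -0.2298], [-0.2364, -0.0001, -0.9717]]
tip u,v,z [-0.2  11.89 -1.66] stubtip [   0.25 -184.38   46.09] F u,v,z [ 0.01 -4.24 -2.9 ] tilt 13.67 yaw -13.52 roll -0.01
```

apply_moves --moves '[0.03, 0.0016, 0, -0.0002, 0, 0.0015, 0, 0.03, 0.0016, 0, -0.0002, 0, 0.0015, 0, 0.03, 0.0016, 0, -0.0002, 0, 0.0015, 0, 0.03, 0.0016, 0, -0.0002, 0, 0.0015, 0, 0.03, 0.0016, 0, -0.0002, 0, 0.0015, 0, 0.03, 0.0016, 0, -0.0002, 0, 0.0015, 0, 0.03, 0.0016, 0, -0.0002, 0, 0.0015, 0, 0.03, 0.0016, 0, -0.0002, 0, 0.0015, 0]'

```text
clock: 10.6
position: [0.5421, -0.1384, 0.0974]
ee_rot: [0.074, 0.778, 0.616, -0.095]
contact_force: [-1.2, -8.2, -3.3]
width: 0.0321
```

```bash
python3 -c "
from h import *
rep()"
```

```text
t 10.6 p [ 0.5421 -0.1384  0.0974] F [-1.23 -8.24 -3.27] M [-1.185  0.234 -0.007] w 0.0321
[[0.2226, 0.9733, -0.0565], [0.945, -0.2297, -0.2328], [-0.2396, -0.0015, -0.9709]]
tip u,v,z [-0.27 17.68 -2.51] stubtip [   1.08 -178.43   45.89] F u,v,z [ 0.75 -8.3  -3.27] tilt 13.86 yaw -13.25 roll -0.09
```

apply_moves --moves '[0.03, 0.0018, 0, 0.001, 0, 0.006, 0.001, 0.03, 0.0018, 0, 0.001, 0, 0.006, 0.001, 0.03, 0.0018, 0, 0.001, 0, 0.006, 0.001, 0.03, 0.0018, 0, 0.001, 0, 0.006, 0.001, 0.03, 0.0018, 0, 0.0007, 0, 0.006, 0.001, 0.03, 0.0018, 0, 0.0007, 0, 0.006, 0.001, 0.03, 0.0018, 0, 0.0007, 0, 0.006, 0.001, 0.03, 0.0018, 0, 0.0007, 0, 0.006, 0.001]'

```text
clock: 11.27
position: [0.5425, -0.1369, 0.0913]
ee_rot: [0.066, 0.78, 0.617, -0.085]
contact_force: [-2.8, -7.7, 0.6]
width: 0.0324
```

```bash
cat >> h.py <<'E'
def ax(s=None):
    s=s or manip.get_state(); a=rel(tip(s)); b=rel(tip(s,-.093)); d=(a-b)/(a[1]-b[1])
    print("axis u,z at mouth",np.round((b+d*(0-b[1]))[[0,2]],2),"floor",np.round((b+d*(9-b[1]))[[0,2]],2))
E
python3 -c "
from h import *
ax(rep())"
```

```text
t 11.27 p [ 0.5425 -0.1369  0.0913] F [-2.83 -7.69  0.6 ] M [-1.032  0.304  0.056] w 0.0324
[[0.2252, 0.973, -0.0513], [0.9506, -0.2309, -0.2074], [-0.2136, -0.0021, -0.9769]]
tip u,v,z [-0.1  19.5  -5.63] stubtip [   1.01 -177.84   37.53] F u,v,z [-0.94 -8.14  0.6 ] tilt 12.33 yaw -13.33 roll -0.12
axis u,z at mouth [ 0.01 -1.37] floor [-0.04 -3.33]
```

apply_moves --moves '[0.03, 0.0022, 0, 0.0001, 0, 0.006, 0.001, 0.03, 0.0022, 0, 0.0001, 0, 0.006, 0.001, 0.03, 0.0022, 0, 0.0001, 0, 0.006, 0.001, 0.03, 0.0022, 0, 0.0001, 0, 0.006, 0.001, 0.03, 0.0022, 0, 0.0001, 0, 0.006, 0.001, 0.03, 0.0022, 0, 0.0001, 0, 0.006, 0.001, 0.03, 0.0022, 0, 0.0001, 0, 0.006, 0.001, 0.03, 0.0022, 0, 0.0001, 0, 0.006, 0.001]'

```text
clock: 11.93
position: [0.543, -0.1348, 0.0912]
ee_rot: [0.059, 0.781, 0.617, -0.078]
contact_force: [-2.3, -9.2, -2.6]
width: 0.0322
```

```bash
python3 -c "
from h import *
ax(rep())"
```

```text
t 11.93 p [ 0.543  -0.1348  0.0912] F [-2.32 -9.17 -2.63] M [-1.398  0.353 -0.018] w 0.0322
[[0.2256, 0.973, -0.0478], [0.9546, -0.2306, -0.1884], [-0.1944, -0.0032, -0.9809]]
tip u,v,z [-0.19 21.77 -3.62] stubtip [   1.04 -176.37   35.65] F u,v,z [-0.09 -9.46 -2.63] tilt 11.21 yaw -13.3 roll -0.18
axis u,z at mouth [-0.05  0.69] floor [-0.11 -1.09]
```

apply_moves --moves '[0.03, 0.0028, 0, 0.0003, 0, 0.006, 0.0015, 0.03, 0.0028, 0, 0.0003, 0, 0.006, 0.0015, 0.03, 0.0028, 0, 0.0003, 0, 0.006, 0.0015, 0.03, 0.0028, 0, 0.0003, 0, 0.006, 0.0015, 0.03, 0.0028, 0, 0.0003, 0, 0.006, 0.0015, 0.03, 0.0028, 0, 0.0003, 0, 0.006, 0.0015, 0.03, 0.0028, 0, 0.0003, 0, 0.006, 0.0015, 0.03, 0.0028, 0, 0.0003, 0, 0.006, 0.0015]'

```text
clock: 12.6
position: [0.5436, -0.132, 0.0885]
ee_rot: [0.055, 0.781, 0.617, -0.073]
contact_force: [-2.3, -10.7, -0.3]
width: 0.0321
```

```bash
python3 -c "
from h import *
ax(rep())"
```

```text
t 12.6 p [ 0.5436 -0.132   0.0885] F [ -2.31 -10.72  -0.32] M [-1.498  0.453 -0.007] w 0.0321
[[0.2273, 0.9727, -0.047], [0.9566, -0.232, -0.1763], [-0.1824, -0.0049, -0.9832]]
tip u,v,z [-0.13 24.64 -4.94] stubtip [   0.86 -173.97   31.9 ] F u,v,z [  0.29 -10.97  -0.32] tilt 10.51 yaw -13.36 roll -0.28
axis u,z at mouth [-0.01 -0.37] floor [-0.05 -2.04]
```

apply_moves --moves '[0.03, 0.0028, 0, 0.0001, 0, 0.006, 0.0015, 0.03, 0.0028, 0, 0.0001, 0, 0.006, 0.0015, 0.03, 0.0028, 0, 0.0001, 0, 0.006, 0.0015, 0.03, 0.0028, 0, 0.0001, 0, 0.006, 0.0015, 0.03, 0.0027, 0, 0.0001, 0, 0.006, 0.0015, 0.03, 0.0027, 0, 0.0001, 0, 0.006, 0.0015, 0.03, 0.0027, 0, 0.0001, 0, 0.006, 0.0015, 0.03, 0.0027, 0, 0.0001, 0, 0.006, 0.0015]'

```text
clock: 13.27
position: [0.5436, -0.1317, 0.0883]
ee_rot: [0.052, 0.782, 0.617, -0.071]
contact_force: [-3.2, -9.7, -1.7]
width: 0.032
```

```bash
python3 -c "
from h import *
ax(rep());grab('wrist','w6');a=grab('side','s4');crop(a,250,410,150,300,'s4c',5)
b=grab('top','t4');crop(b,285,445,110,250,'t4c',5)"
```

```text
t 13.27 p [ 0.5436 -0.1317  0.0883] F [-3.22 -9.7  -1.67] M [-1.646  0.402  0.013] w 0.032
[[0.2274, 0.9727, -0.047], [0.958, -0.2321, -0.1685], [-0.1748, -0.0068, -0.9846]]
tip u,v,z [-0.15 25.   -4.32] stubtip [   0.89 -173.89   30.98] F u,v,z [ -0.84 -10.18  -1.67] tilt 10.07 yaw -13.35 roll -0.39
axis u,z at mouth [-0.02  0.12] floor [-0.07 -1.48]
```

View pics/s4c.png

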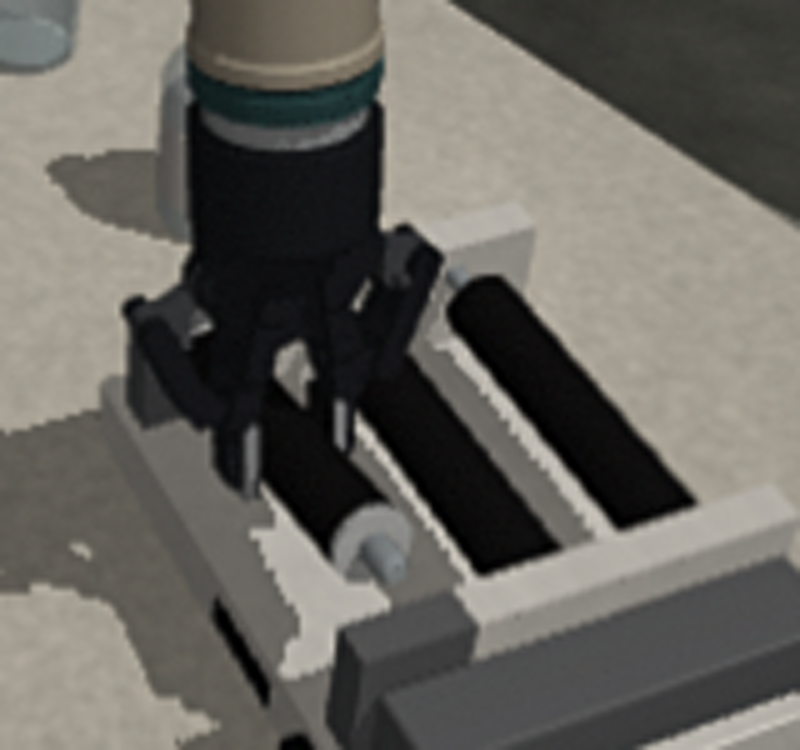

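View pics/t4c.png

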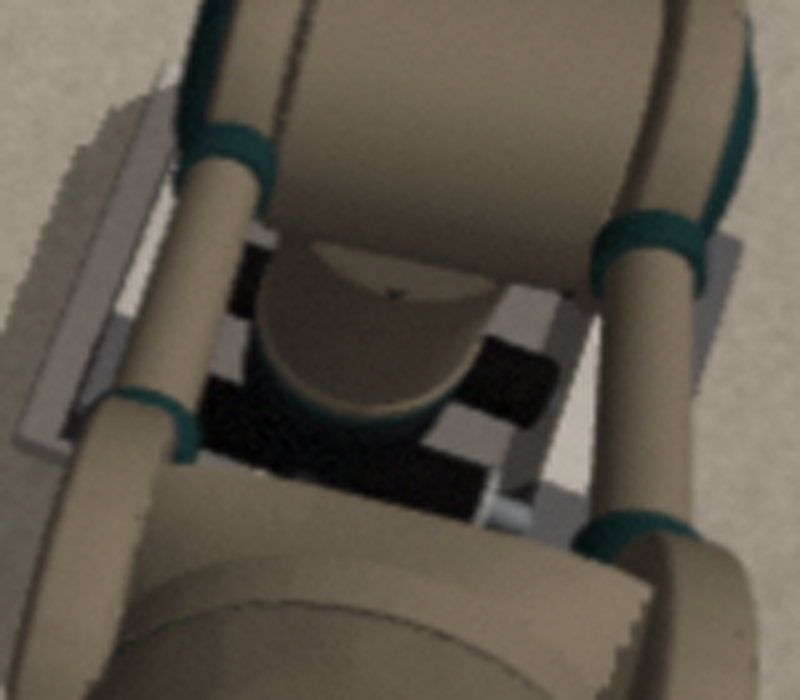

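View pics/w6.png

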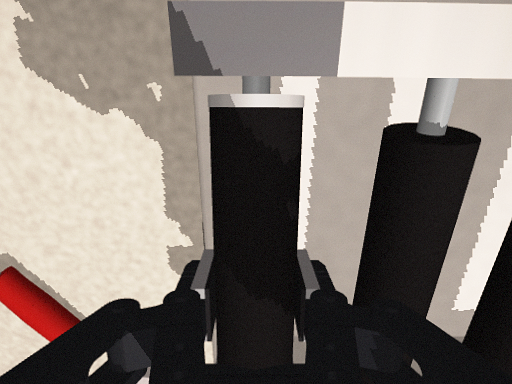

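apply_moves --moves '[0.03, 0.0031, 0, 0.0003, 0.0006, 0.006, 0.0015, 0.03, 0.0031, 0, 0.0003, 0.0006, 0.006, 0.0015, 0.03, 0.0031, 0, 0.0003, 0.0006, 0.006, 0.0015, 0.03, 0.0031, 0, 0.0003, 0.0006, 0.006, 0.0015, 0.03, 0.003, 0, 0.0003, 0.0006, 0.006, 0.0015, 0.03, 0.003, 0, 0.0003, 0.0006, 0.006, 0.0015, 0.03, 0.003, 0, 0.0003, 0.0006, 0.006, 0.0015, 0.03, 0.003, 0, 0.0003, 0.0006, 0.006, 0.0015]'

```text
clock: 14.08
position: [0.5439, -0.1304, 0.0867]
ee_rot: [0.047, 0.782, 0.618, -0.071]
contact_force: [-2.7, -10.0, -0.6]
width: 0.0326
```

```bash
python3 -c "
from h import *
ax(rep())"
```

```text
t 14.08 p [ 0.5439 -0.1304  0.0867] F [ -2.74 -10.    -0.56] M [-1.64   0.455  0.092] w 0.0326
[[0.2267, 0.9726, -0.0522], [0.9591, -0.2322, -0.1618], [-0.1695, -0.0134, -0.9854]]
tip u,v,z [-0.15 26.35 -5.36] stubtip [   1.07 -172.73   28.88] F u,v,z [ -0.3  -10.37  -0.56] tilt 9.76 yaw -13.3 roll -0.77
axis u,z at mouth [ 0.01 -0.83] floor [-0.04 -2.38]
```

apply_moves --newtons 80 --moves '[0.03, 0.003, 0, 0.0008, -0.0015, 0.0145, 0.0025, 0.03, 0.003, 0, 0.0008, -0.0015, 0.0145, 0.0025, 0.03, 0.003, 0, 0.0008, -0.0015, 0.0145, 0.0025, 0.03, 0.003, 0, 0.0008, -0.0015, 0.0145, 0.0025, 0.03, 0.003, 0, 0.0008, -0.0015, 0.0145, 0.0025, 0.03, 0.003, 0, 0.0008, -0.0015, 0.0145, 0.0025, 0.03, 0.003, 0, 0.0008, -0.0015, 0.0145, 0.0025, 0.03, 0.003, 0, 0.0008, -0.0015, 0.0145, 0.0025]'

```text
clock: 14.75
position: [0.5437, -0.1303, 0.0808]
ee_rot: [0.029, 0.785, 0.618, -0.038]
contact_force: [-3.1, -10.3, -3.0]
width: 0.0319
```

```bash
python3 -c "
from h import *
ax(rep()); d=grab('wrist','w7')"
```

```text
t 14.75 p [ 0.5437 -0.1303  0.0808] F [ -3.09 -10.29  -3.01] M [-1.744  0.494  0.057] w 0.0319
[[0.2335, 0.9721, -0.0246], [0.9677, -0.2347, -0.0924], [-0.0956, -0.0023, -0.9954]]
tip u,v,z [-0.05 26.28 -3.01] stubtip [   0.25 -174.8    16.31] F u,v,z [ -0.57 -10.73  -3.01] tilt 5.49 yaw -13.56 roll -0.13
axis u,z at mouth [-0.01 -0.48] floor [-0.02 -1.35]
```

View pics/w7.png

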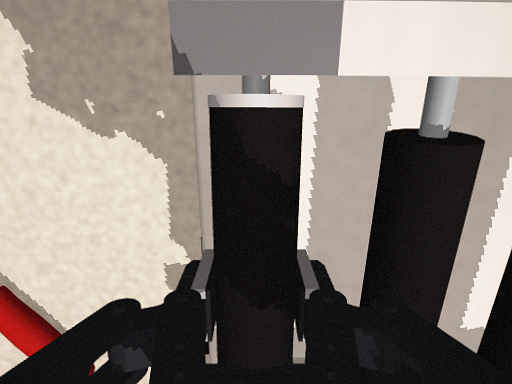

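apply_moves --moves '[0.03, 0.0031, 0, 0.001, -0.0006, 0.017, 0.002, 0.03, 0.0031, 0, 0.001, -0.0006, 0.017, 0.002, 0.03, 0.0031, 0, 0.001, -0.0006, 0.017, 0.002, 0.03, 0.0031, 0, 0.001, -0.0006, 0.017, 0.002, 0.03, 0.0031, 0, 0.001, -0.0006, 0.017, 0.002, 0.03, 0.0031, 0, 0.001, -0.0006, 0.017, 0.002, 0.03, 0.0031, 0, 0.001, -0.0006, 0.017, 0.002, 0.03, 0.0031, 0, 0.001, -0.0006, 0.017, 0.002]'

```text
clock: 15.47
position: [0.5443, -0.1294, 0.0724]
ee_rot: [0.001, 0.785, 0.619, 0.001]
contact_force: [-3.6, -10.5, -3.4]
width: 0.0318
```

```bash
python3 -c "
from h import *
ax(rep()); d=grab('side','s5');crop(d,250,410,150,300,'s5c',5)"
```

```text
t 15.47 p [ 0.5443 -0.1294  0.0724] F [ -3.59 -10.49  -3.38] M [-1.79   0.567  0.069] w 0.0318
[[0.2327, 0.9725, 0.0026], [0.9725, -0.2327, -0.0007], [-0.0001, 0.0026, -1.0]]
tip u,v,z [ 0.03 26.16 -0.94] stubtip [   0.71 -175.84   -0.93] F u,v,z [ -1.02 -11.04  -3.38] tilt 0.0 yaw -13.46 roll 0.15
axis u,z at mouth [ 0.12 -0.94] floor [ 0.09 -0.94]
```

View pics/s5c.png

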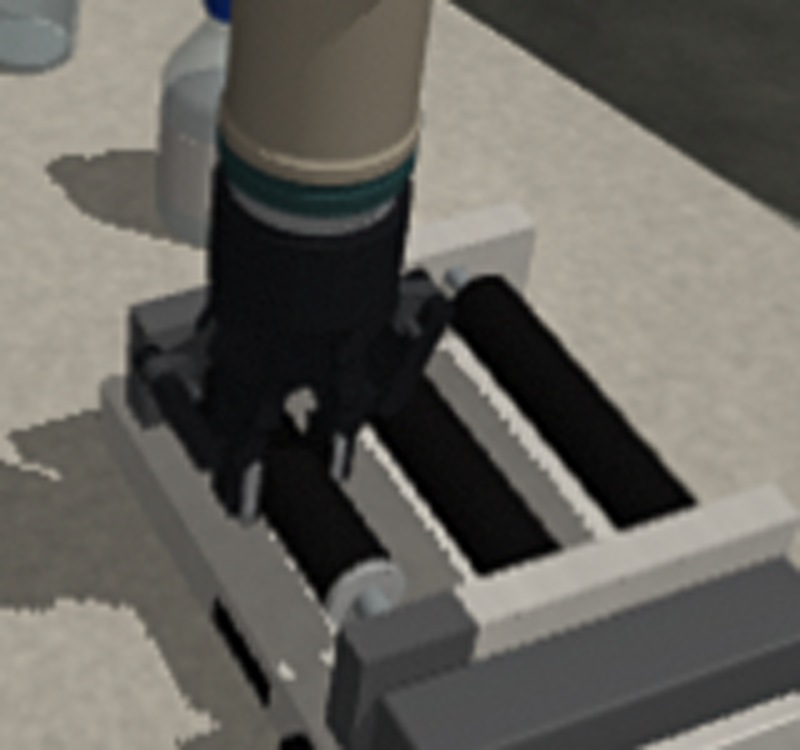

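apply_moves --moves '[0.03, 0.0029, -0.0001, -0.0001, 0.0003, 0.005, 0.0026, 0.03, 0.0029, -0.0001, -0.0001, 0.0003, 0.005, 0.0026, 0.03, 0.0029, -0.0001, -0.0001, 0.0003, 0.005, 0.0026, 0.03, 0.0029, -0.0001, -0.0001, 0.0003, 0.005, 0.0026, 0.03, 0.0029, 0, -0.0001, 0, 0.005, 0.0026, 0.03, 0.0029, 0, -0.0001, 0, 0.005, 0.0026, 0.03, 0.0029, 0, -0.0001, 0, 0.005, 0.0026, 0.03, 0.0029, 0, -0.0001, 0, 0.005, 0.0026]'

```text
clock: 16.18
position: [0.5438, -0.1298, 0.0727]
ee_rot: [0.001, 0.786, 0.618, -0.001]
contact_force: [-4.3, -10.5, -2.4]
width: 0.0319
```

```bash
python3 -c "
from h import *
ax(rep())"
```

```text
t 16.18 p [ 0.5438 -0.1298  0.0727] F [ -4.25 -10.52  -2.44] M [-1.81   0.65   0.099] w 0.0319
[[0.2367, 0.9716, -0.0007], [0.9716, -0.2367, -0.0032], [-0.0032, 0.0001, -1.0]]
tip u,v,z [ 0.11 25.72 -1.  ] stubtip [-5.0000e-02 -1.7628e+02 -3.5000e-01] F u,v,z [ -1.65 -11.23  -2.44] tilt 0.19 yaw -13.69 roll 0.01
axis u,z at mouth [ 0.09 -0.92] floor [ 0.1  -0.95]
```

apply_moves --moves '[0.03, 0.0023, -0.0001, -0.0001, 0, 0.005, 0.0022, 0.03, 0.0022, -0.0001, -0.0001, 0, 0.005, 0.0022, 0.03, 0.0022, -0.0001, -0.0001, 0, 0.0048, 0.0022, 0.03, 0.0021, -0.0001, -0.0001, 0, 0.0048, 0.0022, 0.03, 0.0021, 0, -0.0001, 0, 0.0046, 0.002, 0.03, 0.002, 0, -0.0001, 0, 0.0046, 0.002, 0.03, 0.002, 0, -0.0001, 0, 0.0045, 0.002, 0.03, 0.0019, 0, -0.0001, 0, 0.0045, 0.002]'

```text
clock: 16.85
position: [0.5429, -0.1333, 0.073]
ee_rot: [0.001, 0.786, 0.618, -0.002]
contact_force: [-3.0, -9.4, -3.3]
width: 0.0317
```

```bash
python3 -c "
from h import *
ax(rep())"
```

```text
t 16.85 p [ 0.5429 -0.1333  0.073 ] F [-3.04 -9.41 -3.35] M [-1.518  0.507  0.044] w 0.0317
[[0.2367, 0.9716, -0.0013], [0.9716, -0.2367, -0.0047], [-0.0049, -0.0001, -1.0]]
tip u,v,z [ 0.08 22.12 -0.84] stubtip [-6.0000e-02 -1.7988e+02  1.4000e-01] F u,v,z [-0.73 -9.86 -3.35] tilt 0.28 yaw -13.69 roll -0.01
axis u,z at mouth [ 0.06 -0.73] floor [ 0.07 -0.78]
```

apply_moves --moves '[0.03, 0.0019, 0, -0.0001, 0, 0.0048, 0.002, 0.03, 0.0018, 0, -0.0001, 0, 0.0048, 0.002, 0.03, 0.0018, 0, -0.0001, 0, 0.0047, 0.0018, 0.03, 0.0017, 0, 0, 0, 0.0047, 0.0018, 0.03, 0.0017, 0, 0, 0, 0.0046, 0.0018, 0.03, 0.0016, 0, 0, 0, 0.0045, 0.0016, 0.03, 0.0016, 0, 0, 0, 0.0044, 0.0016, 0.03, 0.0016, 0, 0, 0, 0.0043, 0.0016]'

```text
clock: 17.52
position: [0.5423, -0.1357, 0.0724]
ee_rot: [-0.001, 0.786, 0.618, -0.0]
contact_force: [-2.5, -8.8, -4.1]
width: 0.0319
```

```bash
python3 -c "
from h import *
ax(rep())"
```

```text
t 17.52 p [ 0.5423 -0.1357  0.0724] F [-2.48 -8.81 -4.06] M [-1.309  0.47   0.042] w 0.0319
[[0.2366, 0.9716, -0.001], [0.9716, -0.2366, 0.0008], [0.0005, -0.0011, -1.0]]
tip u,v,z [ 0.05 19.55 -0.85] stubtip [-7.0000e-02 -1.8245e+02 -9.5000e-01] F u,v,z [-0.33 -9.15 -4.06] tilt -0.03 yaw -13.68 roll -0.07
axis u,z at mouth [ 0.04 -0.86] floor [ 0.04 -0.86]
```

apply_moves --moves '[0.03, 0.0015, 0, -0.0002, 0, 0.004, 0.0016, 0.03, 0.0015, 0, -0.0002, 0, 0.004, 0.0016, 0.03, 0.0014, 0, -0.0002, 0, 0.004, 0.0015, 0.03, 0.0014, 0, -0.0002, 0, 0.0038, 0.0015, 0.03, 0.0013, 0, -0.0001, 0, 0.0038, 0.0015, 0.03, 0.0013, 0, -0.0001, 0, 0.0036, 0.0014, 0.03, 0.0012, 0, -0.0001, 0, 0.0036, 0.0014, 0.03, 0.0012, 0, -0.0001, 0, 0.0035, 0.0014]'

```text
clock: 18.18
position: [0.5418, -0.1378, 0.0724]
ee_rot: [-0.002, 0.786, 0.618, 0.001]
contact_force: [-3.0, -7.5, -3.3]
width: 0.0317
```

```bash
python3 -c "
from h import *
ax(rep())"
```

```text
t 18.18 p [ 0.5418 -0.1378  0.0724] F [-3.04 -7.53 -3.31] M [-1.137  0.38   0.081] w 0.0317
[[0.2361, 0.9717, -0.0007], [0.9717, -0.2361, 0.0053], [0.005, -0.0019, -1.0]]
tip u,v,z [ 0.04 17.32 -0.38] stubtip [ 1.0000e-02 -1.8468e+02 -1.3900e+00] F u,v,z [-1.18 -8.04 -3.31] tilt -0.29 yaw -13.66 roll -0.11
axis u,z at mouth [ 0.04 -0.47] floor [ 0.04 -0.42]
```

apply_moves --moves '[0.03, 0.0011, 0, -0.0003, 0, 0.0024, 0.0014, 0.03, 0.0011, 0, -0.0003, 0, 0.0024, 0.0014, 0.03, 0.001, 0, -0.0003, 0, 0.0024, 0.0013, 0.03, 0.001, 0, -0.0003, 0, 0.0023, 0.0013, 0.03, 0.0009, 0, -0.0002, 0, 0.0022, 0.0012, 0.03, 0.0009, 0, -0.0002, 0, 0.0022, 0.0012, 0.03, 0.0009, 0, -0.0002, 0, 0.0022, 0.0012, 0.03, 0.0009, 0, -0.0002, 0, 0.0022, 0.0012]'

```text
clock: 18.85
position: [0.5418, -0.1378, 0.0724]
ee_rot: [-0.003, 0.786, 0.618, 0.002]
contact_force: [-1.6, -4.6, -2.6]
width: 0.0318
```

```bash
python3 -c "
from h import *
ax(rep())"
```

```text
t 18.85 p [ 0.5418 -0.1378  0.0724] F [-1.61 -4.57 -2.58] M [-1.032  0.323  0.115] w 0.0318
[[0.2362, 0.9717, -0.0013], [0.9717, -0.2362, 0.0069], [0.0064, -0.0029, -1.0]]
tip u,v,z [ 0.03 17.32 -0.25] stubtip [-1.0000e-02 -1.8467e+02 -1.5400e+00] F u,v,z [-0.48 -4.82 -2.58] tilt -0.37 yaw -13.66 roll -0.16
axis u,z at mouth [ 0.03 -0.36] floor [ 0.03 -0.3 ]
```

apply_moves --moves '[0.03, 0.0006, 0, -0.0003, 0, 0.0006, 0.0008, 0.03, 0.0005, 0, -0.0003, 0, 0.0004, 0.0006, 0.03, 0.0004, 0, -0.0003, 0, 0.0002, 0.0005, 0.03, 0.0003, 0, -0.0003, 0, 0, 0.0004, 0.03, 0.0002, 0, -0.0003, 0, 0, 0.0002, 0.03, 0.0001, 0, -0.0003, 0, 0, 0, 0.03, 0, 0, -0.0002, 0, 0, 0, 0.03, 0, 0, -0.0002, 0, 0, 0]'

```text
clock: 19.52
position: [0.5417, -0.1378, 0.0724]
ee_rot: [-0.002, 0.786, 0.618, -0.0]
contact_force: [0.2, -5.0, -6.6]
width: 0.032
```

```bash
python3 -c "
from h import *
ax(rep());grab('wrist','w8'); a=grab('side','s6'); crop(a,250,410,150,300,'s6c',5)"
```

```text
t 19.52 p [ 0.5417 -0.1378  0.0724] F [ 0.23 -4.96 -6.58] M [-0.879  0.096  0.02 ] w 0.032
[[0.2356, 0.9719, -0.0033], [0.9719, -0.2356, 0.0029], [0.0021, -0.0039, -1.0]]
tip u,v,z [-0.08 17.3  -0.63] stubtip [ 1.000e-02 -1.847e+02 -1.050e+00] F u,v,z [ 1.4  -4.77 -6.58] tilt -0.12 yaw -13.62 roll -0.22
axis u,z at mouth [-0.07 -0.67] floor [-0.08 -0.65]
```

View pics/s6c.png

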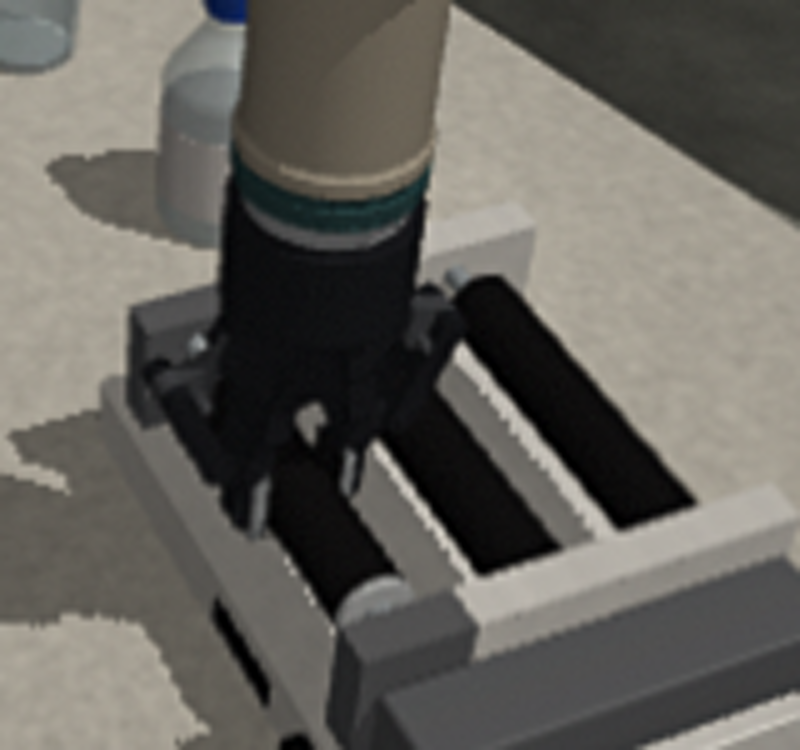

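View pics/w8.png

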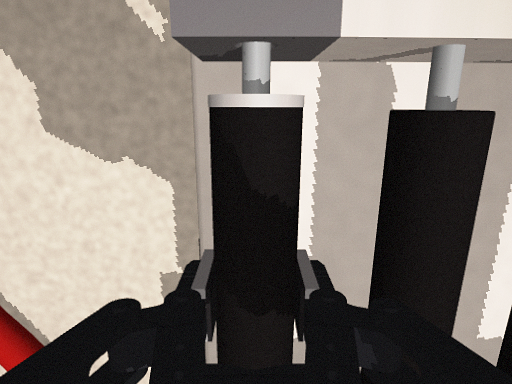

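apply_moves --moves '[0.03, -0.0002, 0, 0.0002, 0, 0, 0, 0.03, -0.0003, 0, 0.0002, 0, 0, 0, 0.03, -0.0004, 0, 0.0002, 0, 0, 0, 0.03, -0.0005, 0, 0.0001, 0, 0, 0, 0.03, -0.0005, 0, 0.0001, 0, 0, 0, 0.03, -0.0005, 0, 0, 0, 0, 0, 0.03, -0.0005, 0, 0, 0, 0, 0, 0.03, -0.0005, 0, 0, 0, 0, 0]'

```text
clock: 20.28
position: [0.5417, -0.1379, 0.0725]
ee_rot: [-0.004, 0.786, 0.618, 0.002]
contact_force: [-0.0, -0.5, -5.2]
width: 0.0316
```

```bash
python3 -c "
from h import *
ax(rep())"
```

```text
t 20.28 p [ 0.5417 -0.1379  0.0725] F [-0.05 -0.45 -5.2 ] M [-0.256  0.043  0.176] w 0.0316
[[0.2364, 0.9717, -0.001], [0.9716, -0.2363, 0.0088], [0.0083, -0.0031, -1.0]]
tip u,v,z [ 0.04 17.19  0.07] stubtip [-4.000e-02 -1.848e+02 -1.600e+00] F u,v,z [ 0.06 -0.45 -5.2 ] tilt -0.48 yaw -13.67 roll -0.17
axis u,z at mouth [ 0.03 -0.07] floor [0.04 0.  ]
```

apply_moves --moves '[0.03, -0.0006, 0, 0.0003, 0, -0.001, 0, 0.03, -0.0008, 0, 0.0003, 0, -0.001, 0, 0.03, -0.001, 0, 0.0003, 0, -0.001, 0, 0.03, -0.001, 0, 0.0003, 0, -0.001, 0, 0.03, -0.001, 0, 0.0002, 0, -0.001, 0, 0.03, -0.001, 0, 0.0002, 0, -0.001, 0, 0.03, -0.001, 0, 0.0002, 0, -0.001, 0, 0.03, -0.001, 0, 0.0002, 0, -0.001, 0]'

```text
clock: 20.95
position: [0.5418, -0.1379, 0.0724]
ee_rot: [-0.005, 0.787, 0.617, 0.005]
contact_force: [0.9, 5.4, -0.3]
width: 0.0318
```

```bash
python3 -c "
from h import *
ax(rep())"
```

```text
t 20.95 p [ 0.5418 -0.1379  0.0724] F [ 0.9   5.43 -0.34] M [ 0.652 -0.016  0.27 ] w 0.0318
[[0.238, 0.9713, 0.0015], [0.9712, -0.238, 0.013], [0.013, -0.0016, -0.9999]]
tip u,v,z [ 0.22 17.1   0.47] stubtip [  -0.2  -184.88   -2.16] F u,v,z [-0.41  5.49 -0.34] tilt -0.75 yaw -13.77 roll -0.09
axis u,z at mouth [0.18 0.25] floor [0.2  0.36]
```

apply_moves --moves '[0.03, 0.0006, 0, 0, 0, -0.002, -0.0005, 0.03, 0.0006, 0, 0, 0, -0.002, -0.0005, 0.03, 0.0006, 0, 0, 0, -0.002, -0.0005, 0.03, 0.0005, 0, 0, 0, -0.002, -0.0005, 0.03, 0.0003, 0, 0, 0, -0.002, 0, 0.03, 0.0001, 0, 0, 0, -0.002, 0, 0.03, 0, 0, 0, 0, -0.0015, 0, 0.03, 0, 0, 0, 0, -0.001, 0]'

```text
clock: 21.62
position: [0.5417, -0.1381, 0.0724]
ee_rot: [0.002, 0.786, 0.618, -0.004]
contact_force: [-1.5, -0.5, -1.9]
width: 0.0318
```

```bash
python3 -c "
from h import *
ax(rep())"
```

```text
t 21.62 p [ 0.5417 -0.1381  0.0724] F [-1.48 -0.52 -1.86] M [-0.055  0.106  0.097] w 0.0318
[[0.2362, 0.9717, -0.0035], [0.9717, -0.2362, -0.0073], [-0.008, -0.0016, -1.0]]
tip u,v,z [ 0.03 17.21 -1.77] stubtip [-1.0000e-02 -1.8479e+02 -1.6000e-01] F u,v,z [-1.31 -0.85 -1.86] tilt 0.46 yaw -13.66 roll -0.09
axis u,z at mouth [ 0.03 -1.63] floor [ 0.03 -1.7 ]
```

apply_moves --moves '[0.03, 0, 0, 0.0001, 0, 0.001, 0, 0.03, 0, 0, 0.0001, 0, 0.001, 0, 0.03, 0, 0, 0.0001, 0, 0.001, 0, 0.03, 0, 0, 0.0001, 0, 0.001, 0, 0.03, 0, 0, 0.0001, 0, 0.001, 0, 0.03, 0, 0, 0, 0, 0.001, 0, 0.03, 0, 0, 0, 0, 0, 0, 0.03, 0, 0, 0, 0, 0, 0]'

```text
clock: 22.28
position: [0.5417, -0.138, 0.0724]
ee_rot: [-0.0, 0.786, 0.618, -0.001]
contact_force: [-1.0, 0.4, -0.6]
width: 0.0316
```

```bash
python3 -c "
from h import *
ax(rep())"
```

```text
t 22.28 p [ 0.5417 -0.138   0.0724] F [-0.97  0.37 -0.6 ] M [-0.03   0.155  0.115] w 0.0316
[[0.2362, 0.9717, -0.0017], [0.9717, -0.2362, -0.0009], [-0.0012, -0.0014, -1.0]]
tip u,v,z [ 1.000e-02  1.719e+01 -1.050e+00] stubtip [-3.0000e-02 -1.8481e+02 -8.1000e-01] F u,v,z [-1.03  0.13 -0.6 ] tilt 0.07 yaw -13.66 roll -0.08
axis u,z at mouth [ 0.01 -1.03] floor [ 0.01 -1.04]
```

Home and level, with no net axial force on the tool: release, opening only to 50 mm.

apply_moves --moves '[0.034, 0, 0, 0, 0, 0, 0, 0.036, 0, 0, 0, 0, 0, 0, 0.038, 0, 0, 0, 0, 0, 0, 0.042, 0, 0, 0, 0, 0, 0, 0.046, 0, 0, 0, 0, 0, 0, 0.05, 0, 0, 0, 0, 0, 0, 0.05, 0, 0, 0, 0, 0, 0, 0.05, 0, 0, 0, 0, 0, 0]'

```text
clock: 22.95
position: [0.5446, -0.1388, 0.0737]
ee_rot: [0.002, 0.787, 0.618, 0.001]
contact_force: [0.5, 0.6, 0.3]
width: 0.0497
```

```bash
python3 -c "
from h import *
rep();grab('wrist','w9')"
```

```text
t 22.95 p [ 0.5446 -0.1388  0.0737] F [0.52 0.59 0.29] M [-0.037 -0.019 -0.013] w 0.0497
[[0.2373, 0.9714, 0.0045], [0.9714, -0.2373, -0.0023], [-0.0011, 0.0049, -1.0]]
tip u,v,z [ 3.02 17.15  0.27] stubtip [   2.74 -184.85    0.5 ] F u,v,z [0.37 0.7  0.29] tilt 0.06 yaw -13.73 roll 0.28
```

View pics/w9.png

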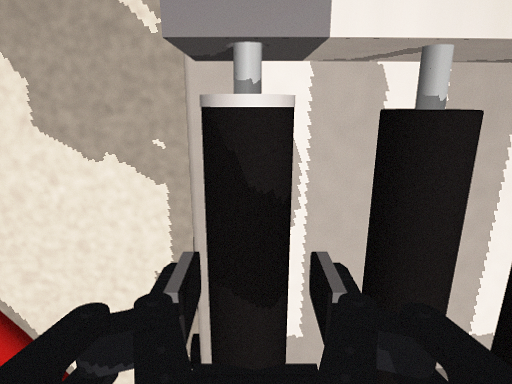

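apply_moves --moves '[0.05, 0, -0.0012, 0, 0, 0, 0, 0.05, 0, -0.0012, -0.002, 0, 0, 0, 0.05, 0, 0, -0.006, 0, 0, 0, 0.05, 0, 0, -0.012, 0, 0, 0, 0.05, 0, 0, -0.018, 0, 0, 0, 0.05, 0, 0, -0.022, 0, 0, 0, 0.05, 0, 0, -0.025, 0, 0, 0, 0.05, 0, 0, -0.025, 0, 0, 0]'

```text
clock: 23.67
position: [0.5369, -0.1361, 0.1836]
ee_rot: [-0.004, 0.787, 0.617, -0.003]
contact_force: [-0.5, -0.6, -0.2]
width: 0.0498
```

apply_moves --moves '[0.05, -0.01, 0, -0.03, 0, 0, 0, 0.05, -0.01, -0.01, -0.03, 0, 0, 0, 0.05, -0.015, -0.02, -0.03, 0, 0, 0, 0.05, -0.02, -0.025, -0.02, 0, 0, 0, 0.05, -0.025, -0.025, -0.01, 0, 0, 0, 0.05, -0.025, -0.02, 0, 0, 0, 0, 0.05, -0.01, -0.01, 0, 0, 0, 0, 0.05, 0, 0, 0, 0, 0, 0]'

```text
clock: 24.33
position: [0.4012, -0.2254, 0.3219]
ee_rot: [0.006, 0.785, 0.619, 0.0]
contact_force: [-0.4, 0.6, -0.4]
width: 0.0495
```

```bash
python3 -c "
from h import *
rep();a=grab('side','s7'); b=grab('top','t7'); grab('wrist','w10'); crop(a,250,410,150,300,'s7c',5);crop(b,285,445,110,250,'t7c',5)"
```

```text
t 24.33 p [ 0.4012 -0.2254  0.3219] F [-0.44  0.58 -0.44] M [-0.056  0.007 -0.014] w 0.0495
[[0.2328, 0.9725, 0.0076], [0.9725, -0.2327, -0.009], [-0.0069, 0.0095, -0.9999]]
tip u,v,z [-116.51 -100.81  247.82] stubtip [-115.84 -302.8   249.22] F u,v,z [-0.56  0.46 -0.44] tilt 0.4 yaw -13.46 roll 0.54
```

View pics/s7c.png

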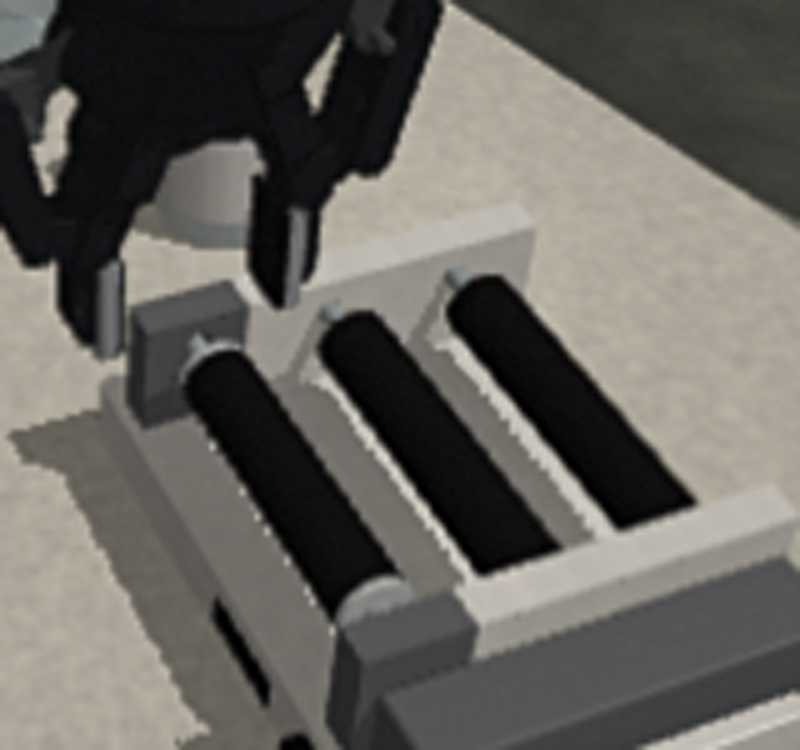

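View pics/t7c.png

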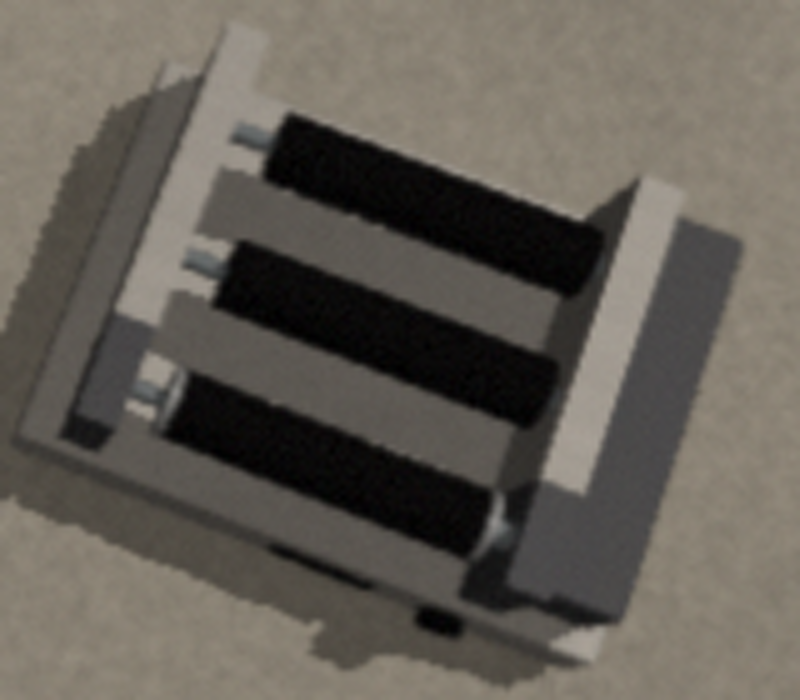

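View pics/w10.png

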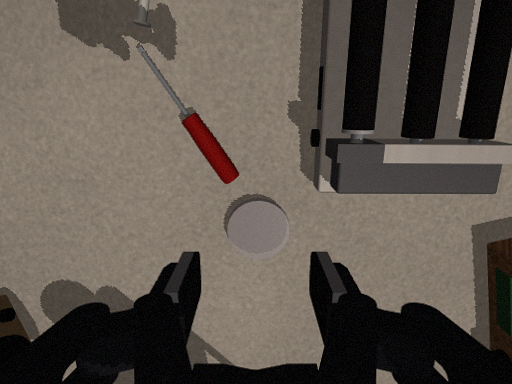

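```bash
python3 -c "
from h import *
for f in('top','side'):
    W=cloud(load('pics/t7.npz' if f=='top' else 'pics/s7.npz')).reshape(-1,3); r=(W-MOUTH)*1e3
    U=r@u; V=r@v; Z=W[:,2]*1e3
    for a,lim in(('ours',0),('next',66)):
        o=[]
        for lo in(-150,-110,-70,-45):
            k=(abs(U-lim)<12)&(V>lo)&(V<lo+25)&(Z>95); o.append(round(float(np.percentile(Z[k],90)),1) if k.sum()>5 else None)
        print(f,a,o)
    n=load('pics/t7.npz' if f=='top' else 'pics/s7.npz')['image'];m=load('pics/%s0.npz'%f)['image']
    d=(abs(n.astype(int)-m).max(2)>60).astype(np.uint8); d=cv2.morphologyEx(d,cv2.MORPH_OPEN,np.ones((3,3))); print([s.tolist() for s in cv2.connectedComponentsWithStats(d)[2][1:] if s[4]>30])
"
```

```text
top ours [106.5, 106.2, 106.0, 106.6]
top next [107.2, 107.6, 107.4, 107.1]
[[312, 185, 70, 40, 1316], [152, 189, 63, 24, 901], [432, 225, 80, 114, 5526], [154, 354, 66, 30, 859]]
side ours [106.3, 105.9, 105.7, 105.4]
side next [107.1, 107.6, 106.7, 107.1]
[[279, 0, 23, 71, 856], [0, 34, 12, 7, 65], [1, 45, 39, 52, 1016], [290, 95, 17, 7, 68], [3, 101, 83, 131, 4134], [239, 103, 100, 117, 5496], [182, 162, 34, 40, 688], [175, 177, 11, 7, 60], [289, 224, 39, 51, 777], [11, 226, 84, 75, 1220], [58, 285, 18, 47, 529], [53, 327, 9, 15, 68]]
```

```bash
python3 -c "
from rig import workorder
print(workorder.sign_off())"
```

```text
the job is handed in; nothing more can be done
None
```

The roller is back in the front bay with both pins in their cups, and I handed the job in at about 24.5 s on the robot's clock. I gripped it at mid-length and tilted it about 13° with the thick-pin end up, so it cleared that end plate. I pushed the slim pin in until the spring was compressed about 17 mm. Then I levelled the roller and eased the thick pin into the large cup, averaging about 3–5 mm/s between readings.

**Felt home:** the thick pin stopped about 7.7 mm deep. From there the push on the gripper fell from 8 N to about 0 and then reversed to +5.5 N, and the pin moved only about 0.2 mm. I levelled the roller and let go with almost no force on the gripper.

**Last checks:**
- **Seating:** the top and side pictures show both pins in their cups and the roller parallel to its neighbours.
- **Level:** depth readings along its top agree to within about 0.9 mm. The side view leans about 0.9 mm and the top view none. It sits about 1 mm lower than the neighbouring rollers, which fits the pins resting at the bottom of the cups.
- **Bystanders:** the top pictures before and after show no change at the bottle, beaker or syringe. In the side view the arm covered part of the area, so that check is partial.

**Less clean moments:**
- Twice while pushing in, the slim pin sat off-centre in its cup and I corrected it. The vertical load there changed by about 3–4 N.
- While seating, I pulled up on the already seated roller for a moment, with about 4 N above its weight.
- The wrist-force reading was noisy to about 1 N.

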